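# Load the reader's sample carousel from the covered transport tray

## Task

Lift the white cover off the transport tray by its knob and stand it on the bench beside the tray, and push the carousel round by its spoke until the post lines up with the load mark, the single dot. With the post still at the load mark, stand every pot from the tray upright in a carousel well, one to a well; then push the carousel round until the post lines up with the read mark, the pair of bars, and put the cover back down over the empty tray. Leave the dishes and the burner alone.

Things in the scene. Friction and masses are not known exactly. Their poses are not given: they have to be found in the camera images.
- reader: the reader: a round white base 344 mm across, 12 mm thick, fixed, turned up to 0.4 rad. Origin on the carousel's axis at bench level; x points away from the robot's side to a white column (36 mm square, 200 mm from the axis, 175 mm tall). Its head (44 mm wide, underside 123 mm up) overhangs the carousel to within 55 mm of the axis: pots pass beneath, grippers do not
- carousel (a joint): angle (rad) of the carousel on the reader's base, growing anticlockwise seen from above; 0 = the spoke's post at the load mark (towards the reader's -x), +1.571 = the post at the read mark (towards the reader's -y). It turns freely without stops or detents, and stays where it is left: light bearing friction, about 0.7 N at the post
- post (a point): the push post on the outer end of the carousel's one dark spoke: upright dark steel pin, 14 mm diameter, 142 mm from the axis, 20 to 78 mm above the bench, just outside the disc's rim. This point is on its centre line 60 mm above the bench. The aluminium disc is 240 mm across, its top 26 mm above the bench, its hub 40 mm across and 14 mm high
- load_mark (a point): the load mark: a single black dot 18 mm across, flat on the reader's base, 160 mm from the carousel's axis, on the reader's -x side. This point is the dot's centre
- read_mark (a point): the read mark: a pair of short black bars side by side (20 mm long, radial, 12 mm apart), flat on the reader's base, 160 mm from the carousel's axis, on the reader's -y side. This point is midway between the bars
- well0 (a point): a well of the carousel: a square of low black fences, 50 mm wide inside, 3 mm thick and 8 mm high, centred 88 mm from the axis and square to the radius; the four wells stand 30 and 90 deg to either side of the spoke. This point is the centre of the well's floor, 26 mm above the bench; it turns with the carousel
- well1 (a point): a well of the carousel: a square of low black fences, 50 mm wide inside, 3 mm thick and 8 mm high, centred 88 mm from the axis and square to the radius; the four wells stand 30 and 90 deg to either side of the spoke. This point is the centre of the well's floor, 26 mm above the bench; it turns with the carousel
- well2 (a point): a well of the carousel: a square of low black fences, 50 mm wide inside, 3 mm thick and 8 mm high, centred 88 mm from the axis and square to the radius; the four wells stand 30 and 90 deg to either side of the spoke. This point is the centre of the well's floor, 26 mm above the bench; it turns with the carousel
- well3 (a point): a well of the carousel: a square of low black fences, 50 mm wide inside, 3 mm thick and 8 mm high, centred 88 mm from the axis and square to the radius; the four wells stand 30 and 90 deg to either side of the spoke. This point is the centre of the well's floor, 26 mm above the bench; it turns with the carousel
- pot0_mid (a point): a specimen pot (there are two to four, all alike; an absent one reads None): upright clear cylinder with a white cap, 40 mm diameter, 52 mm high, about 60 g. This point is its centre, half-way up; z axis along the pot, up. At the start it stands in the tray under the cover
- pot1_mid (a point): a specimen pot (there are two to four, all alike; an absent one reads None): upright clear cylinder with a white cap, 40 mm diameter, 52 mm high, about 60 g. This point is its centre, half-way up; z axis along the pot, up. At the start it stands in the tray under the cover
- pot2_mid (a point): a specimen pot (there are two to four, all alike; an absent one reads None): upright clear cylinder with a white cap, 40 mm diameter, 52 mm high, about 60 g. This point is its centre, half-way up; z axis along the pot, up. At the start it stands in the tray under the cover
- pot3_mid (a point): a specimen pot (there are two to four, all alike; an absent one reads None): upright clear cylinder with a white cap, 40 mm diameter, 52 mm high, about 60 g. This point is its centre, half-way up; z axis along the pot, up. At the start it stands in the tray under the cover
- tray: the transport tray, fixed to the bench: a shallow grey square tray 150 mm wide outside, floor 5 mm thick, rim 17 mm above the bench, 4 mm walls; turned up to 0.3 rad. The pots stand on it two by two, about 70 mm apart along its sides. Origin: centre of its underside
- cover_knob (a point): the loose cover: white box open below, 170 mm wide outside, 162 mm inside, 74 mm high, 280 g; it stands on the bench over the tray (6 mm to spare all round). Its knob, mid-top, is an upright black bar: 14 mm thick along the cover's x, 42 mm long along its y, 74 to 108 mm above the cover's lower edge. This point is in the bar, 95 mm above that edge; axes are the cover's, z up
- dishes: bystander: a stack of three culture dishes, 88 mm across, 42 mm high, loose on the bench between robot and work. Origin at the centre of its underside
- loop_burner: bystander: a small round steel bench burner, unlit, 90 mm across, 80 mm high, loose on the bench beyond the work. Origin at the centre of its underside
Not all that is in view belongs to the job. Of the things that look like the part that bears cover_knob, the smaller one is meant.

How it is judged:
By the outcome, as a careful person would: the job done as asked, in the order asked, and still so for the second after the job is handed in, with the robot touching nothing.
Of pot0, pot1, pot2, pot3 only 2 to 4 are there at a start; the rules pass over those that are not, and their reading is None.
At some moment in a run one of cover may be knocked a few centimetres aside while the robot is not near it.
It also fails if it takes over 208 s, if anything falls off the work surface, if the arm or the gripper's body presses on something with over 40 N, if the wrist force passes 120 N, or if a joint passes its speed limit or range.

## Robot

A 6-joint arm with a two-finger parallel gripper is mounted at the origin on the work surface. World frame = base frame: x ahead of the robot, y to its left, z up, the work surface at z = 0. Lengths are in m, angles in degrees, forces in N, time in s.
With the tool pointing down it reaches from about 0.35 to 0.875 m from the base axis. Payload 4.2 kg.
Tool frame: the origin (TCP) lies midway between the tips of the shut fingers; the grasp point (between the pads) lies 19 mm behind it; z points along the fingers, y is the line along which they close (so a half turn about z gives the same grasp; the last joint's range is limited). The gripper opens to 87 mm and grips with 3 to 60 N. Pads are 19 mm wide; open, the fingers measure 117 mm over their backs; the gripper's body (75 mm by 190 mm) begins 51 mm behind the grasp point.
Start: joints at [-62.303, 22.042, 0.453, 0, -68.411, -14.817], TCP at [0.139, -0.609, 0.184] pointing down, gripper open.
Joint ranges: [-179.83, 179.83], [-69.29, 118.12], [-61.27, 80.66], [-181.25, 117.63], [-171.15, -9.14], [-177.46, 177.46]. Speed limits (degrees/s): [159.86, 159.86, 180, 180, 180, 180].

## Interface

Orientations are given as a 3x3 rotation matrix whose columns are the frame's x, y, z axes.
In Python, from station import r, cams gives the robot as it stands.
- The arm moves only by the tool play_rows, never from a script. Its argument "commands" is text: rows parted by semicolons, each of 6 numbers parted by spaces: the shift along the world's x, y, z normalised to -1 to 1, where 1 is 30 mm, then the turn, a rotation vector about the world's x, y, z normalised to -1 to 1, where 1 is 0.15 rad. A call has 1 to 20 rows; each row shifts and turns the commanded pose from where the row before left it; what a row does not reach is not made up. A row lasts 1/10 s, in which the tool goes at most 50 mm and 8.59 degrees, less where a joint would pass 70% of its speed; a pose out of reach is approached as far as the arm can. A call with a number of a shift or a turn outside -1 to 1 is refused whole. A call with a gripper value outside its range is refused whole. "grip" is the finger opening in mm, from 0 to 87, set as the call begins (left out, the last holds). The fingers move at their own pace and stop on an object; the grip force is fixed at half the most. Time passes only in rows, so rows that do not move let the fingers close. It gives the time, the measured TCP pose, the force, the opening and the grip force at its end, in the units of the state.
- r.sense(): the state, without advancing time (a new reading comes with each control period).
- cams.capture(name): name is "scene" or "top" or "wrist"; returns (picture, depth): 480x640x3 uint8, blue, green, red; 480x640 float32, m along the optical axis (not along the pixel's ray), 0 where there is no reading.
- cams.camera_info(name): a dict with "mtx" (3x3 intrinsics, pixels), "R" (3x3) and "t" (3): a world point X has camera coordinates R X + t. Camera axes: x right, y down, z forward; pixel columns grow to the right and rows downward; lengths in m; the calibration is good to about 2 mm. A picture is of the moment at which its call begins: read the wrist's pose just before it. camera_info takes no time and is no camera call; for the wrist camera it gives the pose at the moment of the call.
- r.finish_job(): hands the job in; it is judged then, once.
The state is a dict: "time_s": time; "joints": joint angles; "joint_velocities": joint speeds; "effort": joint torques, N m; "tcp_pos": TCP position; "ee_rot": TCP orientation; "wrist_force": force on the tool from outside, world axes, zero at the start; "moment": the same for the moment, N m; "gripper_width": opening from 0.0 (shut) to 1.0 (fully open); "gripper_force": force on a finger pad.
Only numpy, scipy, OpenCV 4.12 (cv2) and the standard library are available. Lean on these libraries where they do the work, as an engineer would, in place of code of your own. Each camera call takes 0.05 s, during which the arm holds its last target. There are 200 camera calls.

## Working session

There is one attempt and no reset: what is moved stays moved. The work goes in short steps, Python scripts to look and compute and a tool call to move; the robot and the scene stay as the last step left them, time stands still between calls to the robot, and variables do not carry over. Pictures are saved under pics/ and viewed, at most 14 in all, crops included, and the job is handed in when it is done.

Besides the shell and the picture viewer there is one more tool, called after "Request:" as name(argument=value, ...) on one line, values as JSON. play_rows: Moves the arm, as the interface text tells. Scaled input: -1 to 1 covers 30 mm each way for a shift and 0.15 rad each way for a turn. Its arguments: {"type":"object","properties":{"commands":{"type":"string"},"grip":{"type":"number"}},"required":["commands"]}

```bash
mkdir -p pics; ls
cat > h.py <<'E'
import numpy as np, cv2
from station import r, cams
def shot(n,f=None):
    im,d=cams.capture(n); 
    if f: cv2.imwrite('pics/'+f,im)
    return im,d,cams.camera_info(n)
def ray(ci,u,v,z):
    K,R,t=np.array(ci['mtx']),np.array(ci['R']),np.array(ci['t']).ravel()
    c=-R.T@t; d=R.T@np.linalg.solve(K,[u,v,1.]); return c+d*(z-c[2])/d[2]
def cloud(ci,d):
    K,R,t=np.array(ci['mtx']),np.array(ci['R']),np.array(ci['t']).ravel()
    v,u=np.indices(d.shape); p=np.stack([(u-K[0,2])/K[0,0]*d,(v-K[1,2])/K[1,1]*d,d],-1)
    return (p-t)@R
E
python3 - <<'E'
from h import *
a=shot('top','top0.png');b=shot('scene','scene0.png')
for x in(a,b): print(x[2])
print(r.sense())
E
```

```text
pics
{'mtx': array([[537.05914519,   0.        , 321.78350029],
       [  0.        , 537.05914519, 240.68930039],
       [  0.        ,   0.        ,   1.        ]]), 'R': array([[ 0.00989444, -0.99993165, -0.00622912],
       [-0.99779455, -0.00946402, -0.06569987],
       [ 0.06563643,  0.00686545, -0.99781999]]), 't': array([-0.04546853,  0.44522981,  1.41242931])}
{'mtx': array([[513.58055415,   0.        , 320.23482452],
       [  0.        , 513.58055415, 248.12926652],
       [  0.        ,   0.        ,   1.        ]]), 'R': array([[-0.25859631,  0.96598082, -0.00299912],
       [ 0.56858242,  0.14970003, -0.80889055],
       [-0.78092379, -0.21088136, -0.58795159]]), 't': array([ 0.14778777, -0.16105183,  1.5556016 ])}
{'time_s': 0.1, 'joints': array([-6.23028037e+01,  2.20863693e+01,  3.87263190e-01, -2.44176246e-02,
       -6.84120216e+01, -1.48167563e+01]), 'joint_velocities': array([-0.0458656 , -0.10119955,  0.22158566,  0.07806613, -0.03539975,
        0.00145621]), 'effort': array([ 1.08030031e-04, -3.91690671e+01,  1.87933713e+01,  4.23189729e+00,
        1.34490972e-02, -6.98855160e-05]), 'tcp_pos': array([ 0.13919389, -0.60866767,  0.1833689 ]), 'ee_rot': array([[-9.74872348e-01, -2.22763557e-01, -5.50614856e-04],
       [-2.22764208e-01,  9.74870500e-01,  1.90146229e-03],
       [ 1.13201678e-04,  1.97634029e-03, -9.99998041e-01]]), 'wrist_force': array([0.07276771, 1.1657433 , 0.10513726]), 'moment': array([ 0.02217793, -0.04185539,  0.05716366]), 'gripper_force': 0.0, 'gripper_width': 0.9973603838100881}
```

View pics/top0.png

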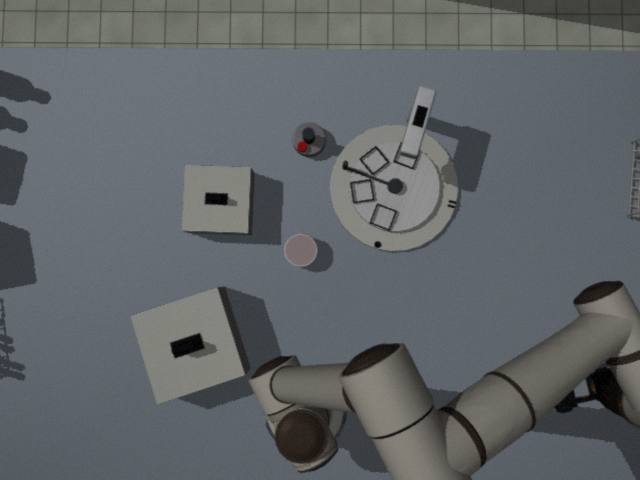

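View pics/scene0.png

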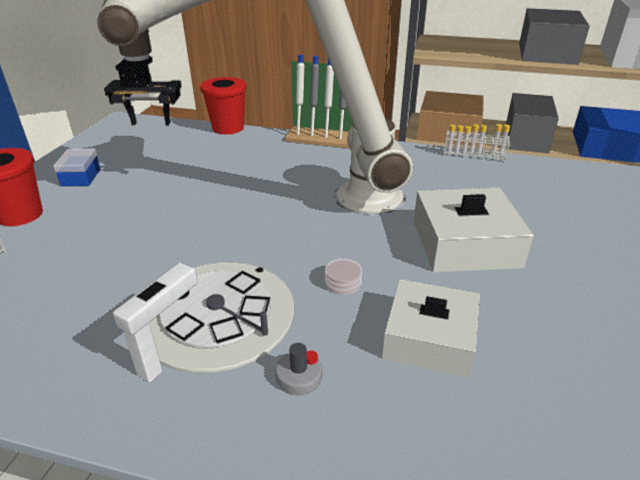

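The two lookalike covers in the top view are at (217,199), about 68 px wide, and at (188,345), about 95 px wide. The smaller, at (217,199), fits the description. The reader hub is at (396,186), the post at (346,165), the dot at (378,244), the bars at (452,204), the dishes at (300,250) and the burner at (310,138).

```bash
cat > m0.py <<'E'
from h import *
im,d,ci=shot('top'); P=cloud(ci,d)
print('cam',-ci['R'].T@ci['t'])
h=P[...,2]
for nm,box,lo,hi in[('small',(150,140,280,260),.06,.085),('big',(110,270,260,420),.07,.13)]:
    x0,y0,x1,y1=box; m=np.zeros(h.shape,np.uint8); m[y0:y1,x0:x1]=((h>lo)&(h<hi))[y0:y1,x0:x1]
    c=max(cv2.findContours(m,0,2)[0],key=cv2.contourArea); rc=cv2.minAreaRect(c); z=np.median(h[m>0])
    B=np.array([ray(ci,*p,z)[:2] for p in cv2.boxPoints(rc)]); e=B-np.roll(B,-1,0)
    print(nm,'z',z,'ctr',B.mean(0),'sides',np.linalg.norm(e,axis=1)[:2],'ang',np.degrees(np.arctan2(e[:,1],e[:,0])))
g=im.max(2)
def dark(nm,box,z,th=60,k=1):
    x0,y0,x1,y1=box; m=np.zeros(g.shape,np.uint8); m[y0:y1,x0:x1]=(g<th)[y0:y1,x0:x1]
    for c in sorted(cv2.findContours(m,0,1)[0],key=cv2.contourArea)[::-1][:k]:
        (u,v),s,a=cv2.minAreaRect(c); p=ray(ci,u,v,z); print(nm,(round(u,1),round(v,1)),s,a,p.round(4)); 
dark('knob',(195,185,240,212),.108)
dark('hub',(384,175,408,198),.04,80)
dark('dot',(370,237,386,252),.012)
dark('bars',(444,196,462,212),.012,90,2)
dark('post',(340,158,352,172),.078)
for n,b in [('dishes',(300,250)),('burner',(310,138))]:print(n,P[b[1],b[0]].round(3), ray(ci,*b,.042))
o=np.hstack([cv2.resize(im[150:250,165:265],(400,400),interpolation=2),cv2.resize(im[80:260,320:500][:,:],(400,400),interpolation=2)])
cv2.imwrite('pics/crop0.png',o)
E
python3 m0.py
```

```text
cam [ 0.35199094 -0.05094872  1.43831851]
small z 0.07293856926395505 ctr [0.54750176 0.23064306] sides [0.17190536 0.17326091] ang [178.83276962  87.7404224   -1.63703489 -92.1923316 ]
big z 0.09837712795244483 ctr [0.17928704 0.28740377] sides [0.23700793 0.22805924] ang [ 108.66848386   19.39936325  -71.47326098 -159.94885684]
knob (216.0, 198.5) (11.0, 22.0) 90.0 [0.5426 0.2235 0.108 ]
hub (394.0, 186.1) (14.794672966003418, 17.947635650634766) 75.96376037597656 [ 0.5893 -0.2295  0.04  ]
dot (377.5, 244.5) (5.0, 5.0) 90.0 [ 0.4371 -0.1894  0.012 ]
bars (453.5, 203.5) (15.0, 13.0) 90.0 [ 0.5486 -0.3918  0.012 ]
post (346.8, 167.3) (11.31370735168457, 6.363960266113281) 45.0 [ 0.6305 -0.1037  0.078 ]
dishes [0.419 0.015 0.045] [0.41901281 0.01512581 0.042     ]
burner [ 0.706 -0.009  0.079] [ 0.71513702 -0.00755574  0.042     ]
```

View pics/crop0.png

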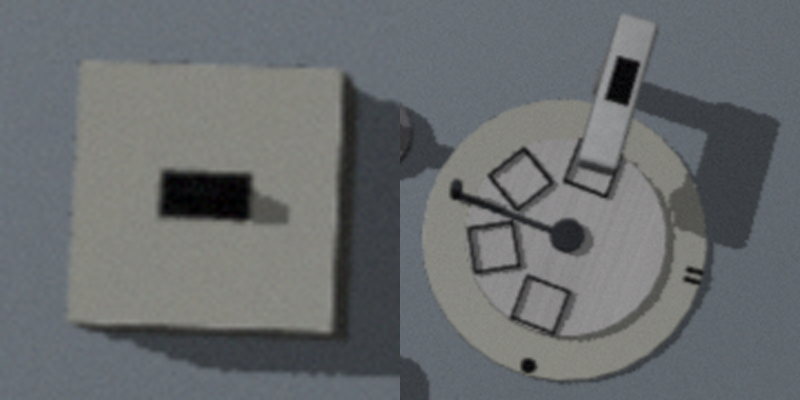

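The left crop shows the smaller cover (170 mm class, knob mid-top) with its knob at full-image (217,199). The other one measures about 235 mm, so this is the one meant. The right crop shows the reader, its marks, wells and post.

Request:
play_rows(commands=".86 .86 .5 0 0 .73;.86 .86 .5 0 0 .73;.86 .86 .5 0 0 .73;.86 .86 .5 0 0 .73;.86 .86 .5 0 0 .73;.86 .86 .5 0 0 .73;.86 .86 .33 0 0 .73;.86 .86 .33 0 0 .73;.86 .86 .2 0 0 .73;.86 .86 0 0 0 .73;.86 .86 0 0 0 .73;.86 .86 0 0 0 .73;.18 .98 0 0 0 0;.18 .98 0 0 0 0;.18 .98 0 0 0 0;.18 .98 0 0 0 0;.18 .98 0 0 0 0;.18 .98 0 0 0 0;.18 .98 0 0 0 0;.18 .98 0 0 0 0", grip=60)

```text
time_s: 2.15
tcp_pos: [0.492, -0.0632, 0.3]
ee_rot: [[-0.032, -0.999, -0.0], [-0.999, 0.032, 0.0], [-0.0, 0.0, -1.0]]
wrist_force: [0.6, -0.6, -0.2]
gripper_width: 0.695
gripper_force: 0.0
```

Request:
play_rows(commands=".18 .98 0 0 0 0;.18 .98 0 0 0 0;.18 .98 0 0 0 0;.18 .98 0 0 0 0;.18 .98 0 0 0 0;.18 .98 0 0 0 0;.18 .98 0 0 0 0;.18 .98 0 0 0 0;0 0 0 0 0 0;0 0 0 0 0 0")

```text
time_s: 3.15
tcp_pos: [0.535, 0.1711, 0.2994]
ee_rot: [[-0.031, -1.0, -0.001], [-1.0, 0.031, -0.001], [0.001, 0.001, -1.0]]
wrist_force: [1.1, -0.4, 0.5]
gripper_width: 0.689
gripper_force: 0.0
```

```bash
cat > k.py <<'E'
from h import *
s=r.sense(); print(s['tcp_pos'].round(4), 'yaw_y',np.degrees(np.arctan2(s['ee_rot'][1,1],s['ee_rot'][0,1])), s['ee_rot'][:,2].round(3), s['time_s'])
im,d,ci=shot('wrist','w1.png'); print('cam',(-ci['R'].T@ci['t']).round(3)); P=cloud(ci,d); h=P[...,2]
m=((im.max(2)<60)&(h>.09)&(h<.125)).astype(np.uint8)
for c in sorted(cv2.findContours(m,0,1)[0],key=cv2.contourArea)[::-1][:3]:
    rc=cv2.minAreaRect(c); B=np.array([ray(ci,*p,.108)[:2] for p in cv2.boxPoints(rc)]); e=np.roll(B,-1,0)-B
    print(rc,B.mean(0).round(4),np.linalg.norm(e,axis=1)[:2].round(4),np.degrees(np.arctan2(e[:,1],e[:,0]))[:2])
E
python3 k.py
```

```text
[0.535  0.1711 0.2994] yaw_y 178.23247122684774 [-0.001 -0.001 -1.   ] 3.15
cam [0.535 0.101 0.501]
((300.0, 259.5), (39.0, 12.0), 90.0) [0.5522 0.225 ] [0.0127 0.0437] [178.08434524  87.84839995]
((621.899658203125, 275.763671875), (19.04419708251953, 34.64897537231445), 37.23483657836914) [0.2047 0.255 ] [0.0354 0.023 ] [-119.59293774  143.73636598]
```

View pics/w1.png

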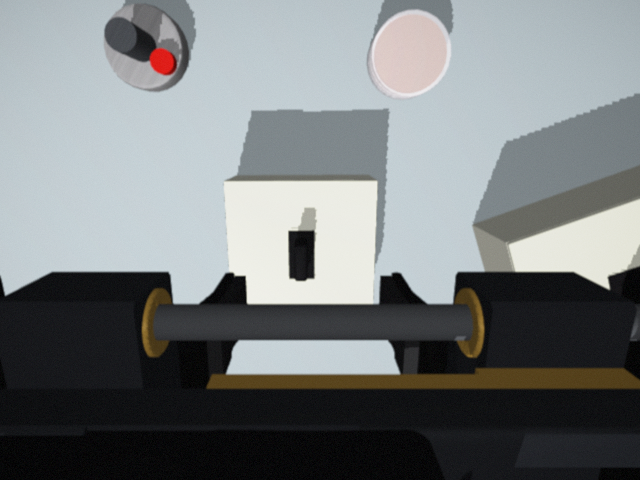

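The wrist view shows the cover top with its knob near (301,240), offset slightly from the finger midline. The dishes (410,52) and burner (148,48) are clear of it.

Request:
play_rows(commands=".17 .65 0 0 0 0;.17 .66 0 0 0 0;.16 .66 0 0 0 0;0 0 -1 0 0 0;0 0 -1 0 0 0;0 0 -1 0 0 0;0 0 -1 0 0 0;0 0 -1 0 0 0;0 0 -1 0 0 0;0 0 -.5 0 0 0;0 0 -.45 0 0 0;0 0 -.4 0 0 0;0 0 0 0 0 0;0 0 0 0 0 0")

```text
time_s: 4.6
tcp_pos: [0.5509, 0.2303, 0.0801]
ee_rot: [[-0.032, -0.999, 0.001], [-0.999, 0.032, 0.0], [-0.0, -0.001, -1.0]]
wrist_force: [-0.0, -0.5, -0.1]
gripper_width: 0.69
gripper_force: 0.0
```

Request:
play_rows(commands="0 0 0 0 0 0;0 0 0 0 0 0;0 0 0 0 0 0;0 0 0 0 0 0;0 0 0 0 0 0;0 0 0 0 0 0;0 0 0 0 0 0;0 0 0 0 0 0;0 0 0 0 0 0;0 0 0 0 0 0", grip=0)

```text
time_s: 5.6
tcp_pos: [0.5503, 0.2298, 0.0796]
ee_rot: [[-0.032, -0.999, -0.0], [-0.999, 0.032, -0.0], [0.0, 0.0, -1.0]]
wrist_force: [-0.7, 0.3, -0.2]
gripper_width: 0.007
gripper_force: 0.0
```

Run:
```python
from h import *
a=shot('wrist')[0]; b,d,ci=shot('scene'); 
cv2.imwrite('pics/c2.png',np.hstack([cv2.resize(a,(400,300)),cv2.resize(b[200:380,340:580],(400,300))]))
```

```text
(no output)
```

View pics/c2.png

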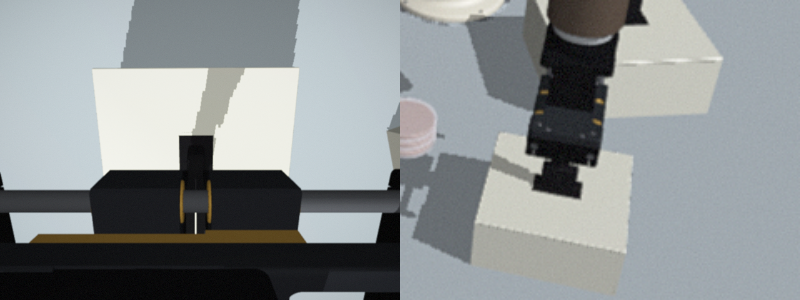

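```bash
cat > z.py <<'E'
from h import *
for n in('wrist','scene','top'):
    im,d,ci=shot(n);P=cloud(ci,d);x,y,h=P[...,0],P[...,1],P[...,2];reg=(d>0)&(x>.43)&(x<.68)&(y>.1)&(y<.36)
    m=reg&(h>.068)&(h<.079)&(im.min(2)>90)
    print(n,'top n',m.sum(),np.percentile(x[m],[.5,99.5]).round(4),np.percentile(y[m],[.5,99.5]).round(4),np.median(h[m]).round(4))
    for lo,hi in((.066,.08),(.082,.1),(.1,.115)):
        k=reg&(h>lo)&(h<hi)&(im.max(2)<80)
        if k.sum()>5: print('  dark',lo,k.sum(),np.percentile(x[k],[2,50,98]).round(4),np.percentile(y[k],[2,50,98]).round(4))
E
python3 z.py
```

```text
wrist top n 48648 [0.4668 0.6346] [0.1441 0.2337] 0.0744
  dark 0.066 1791 [0.5371 0.5501 0.5655] [0.2014 0.2106 0.231 ]
  dark 0.082 234 [0.5447 0.5511 0.558 ] [0.2083 0.2087 0.2113]
  dark 0.1 926 [0.545  0.5518 0.5581] [0.2085 0.2146 0.224 ]
scene top n 4090 [0.4686 0.6381] [0.1473 0.3167] 0.0721
  dark 0.066 167 [0.5377 0.5577 0.5648] [0.2043 0.2306 0.2584]
  dark 0.082 141 [0.5547 0.5577 0.561 ] [0.2121 0.2322 0.2511]
  dark 0.1 122 [0.5464 0.5564 0.5605] [0.2124 0.2316 0.2499]
top top n 1948 [0.4633 0.6309] [0.1464 0.317 ] 0.0731
  dark 0.066 82 [0.4638 0.5407 0.5625] [0.1486 0.2097 0.2728]
  dark 0.082 7 [0.5419 0.5474 0.5533] [0.2103 0.2104 0.212 ]
```

Request:
play_rows(commands="0 0 .2 0 0 0;0 0 .2 0 0 0;0 0 .2 0 0 0;0 0 0 0 0 0;0 0 0 0 0 0")

```text
time_s: 6.35
tcp_pos: [0.5504, 0.23, 0.098]
ee_rot: [[-0.032, -0.999, 0.001], [-0.999, 0.032, 0.001], [-0.001, -0.0, -1.0]]
wrist_force: [-0.4, -0.8, 0.5]
gripper_width: 0.006
gripper_force: 0.0
```

```bash
python3 z.py
```

```text
wrist top n 43491 [0.4666 0.6344] [0.144  0.2394] 0.074
  dark 0.066 1745 [0.537  0.5499 0.5654] [0.2013 0.2133 0.2375]
  dark 0.082 187 [0.5446 0.5512 0.5577] [0.2081 0.2085 0.2108]
  dark 0.1 1086 [0.5448 0.5516 0.558 ] [0.2084 0.2179 0.2302]
scene top n 4422 [0.4681 0.6382] [0.1476 0.3165] 0.0721
  dark 0.066 161 [0.5386 0.5575 0.5655] [0.2043 0.2304 0.2581]
  dark 0.082 150 [0.5544 0.5576 0.5603] [0.2119 0.2313 0.2516]
  dark 0.1 124 [0.5458 0.5551 0.5599] [0.2125 0.2317 0.2499]
top top n 1992 [0.4638 0.631 ] [0.1465 0.3163] 0.073
  dark 0.066 90 [0.4657 0.5417 0.5987] [0.2017 0.2119 0.2936]
  dark 0.082 13 [0.541  0.5471 0.5534] [0.2069 0.2107 0.2157]
  dark 0.1 6 [0.542  0.5453 0.5514] [0.2109 0.2116 0.2143]
```

Run:
```python
from h import *
b,d,ci=shot('scene'); P=cloud(ci,d)
u0,v0,u1,v1=380,240,500,330
cv2.imwrite('pics/c3.png',np.hstack([cv2.resize(b[v0:v1,u0:u1],(800,600),interpolation=2)]))
for v in range(260,320,4): print(v,[f"{P[v,u,0]:.3f},{P[v,u,1]:.3f},{P[v,u,2]:.3f}" for u in(428,432,436,440,444)])
```

```text
260 ['0.614,0.205,0.245', '0.613,0.212,0.246', '0.613,0.219,0.247', '0.610,0.225,0.246', '0.609,0.232,0.247']
264 ['0.625,0.206,0.245', '0.626,0.213,0.247', '0.626,0.219,0.248', '0.622,0.226,0.247', '0.621,0.233,0.247']
268 ['0.638,0.207,0.246', '0.636,0.214,0.246', '0.635,0.220,0.246', '0.631,0.227,0.245', '0.632,0.233,0.247']
272 ['0.643,0.208,0.242', '0.646,0.215,0.245', '0.646,0.221,0.247', '0.645,0.228,0.247', '0.641,0.234,0.246']
276 ['0.644,0.209,0.234', '0.647,0.216,0.237', '0.646,0.222,0.238', '0.645,0.229,0.239', '0.647,0.235,0.242']
280 ['0.637,0.210,0.220', '0.639,0.217,0.223', '0.644,0.223,0.228', '0.643,0.230,0.228', '0.644,0.236,0.231']
284 ['0.637,0.211,0.211', '0.637,0.218,0.213', '0.637,0.225,0.214', '0.639,0.231,0.217', '0.638,0.238,0.217']
288 ['0.479,0.213,0.072', '0.638,0.219,0.204', '0.636,0.226,0.204', '0.639,0.232,0.208', '0.639,0.239,0.210']
292 ['0.491,0.214,0.071', '0.490,0.223,0.072', '0.491,0.231,0.074', '0.486,0.239,0.072', '0.485,0.247,0.073']
296 ['0.503,0.216,0.070', '0.503,0.224,0.072', '0.499,0.232,0.071', '0.500,0.240,0.073', '0.495,0.248,0.071']
300 ['0.558,0.216,0.107', '0.554,0.224,0.105', '0.552,0.232,0.105', '0.551,0.239,0.106', '0.550,0.247,0.107']
304 ['0.558,0.218,0.096', '0.558,0.225,0.098', '0.556,0.233,0.098', '0.558,0.240,0.102', '0.558,0.248,0.104']
308 ['0.555,0.219,0.084', '0.558,0.227,0.088', '0.555,0.234,0.087', '0.560,0.242,0.094', '0.559,0.249,0.094']
312 ['0.559,0.220,0.077', '0.556,0.228,0.076', '0.559,0.235,0.080', '0.556,0.243,0.079', '0.557,0.251,0.082']
316 ['0.566,0.221,0.072', '0.565,0.229,0.073', '0.562,0.237,0.072', '0.562,0.244,0.074', '0.559,0.252,0.073']
```

View pics/c3.png

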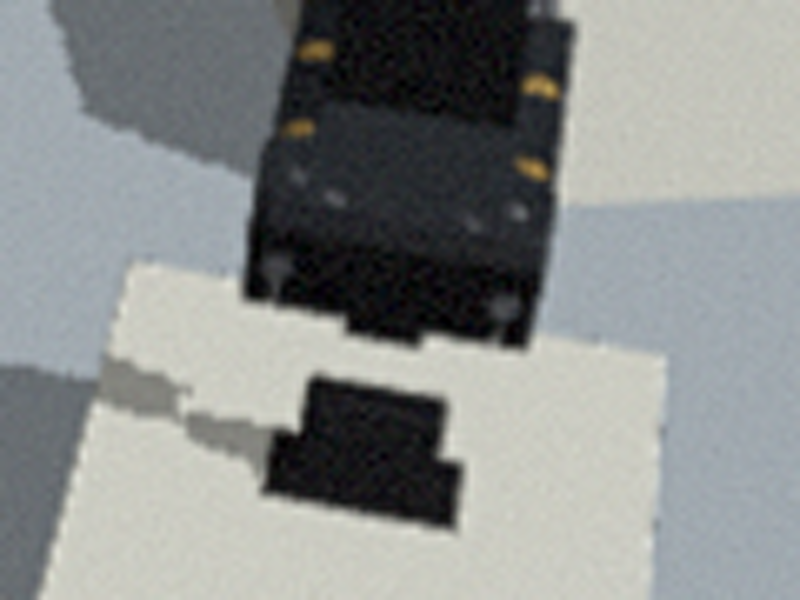

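Run:
```python
from h import *
ci=cams.camera_info('scene'); c=-ci['R'].T@ci['t']
for uv in((432,290),(437,290.5),(442,291)):
    d=ci['R'].T@np.linalg.solve(ci['mtx'],[*uv,1]); 
    for x in(.54,.5505,.56): print(uv,x,(c+d*(x-c[0])/d[0]).round(4))
w=cams.camera_info('wrist');print(w['mtx'],(-w['R'].T@w['t']).round(4),w['R'].round(3))
im,dd=cams.capture('wrist'); m=im.max(2)<90; P=cloud(w,dd); k=(dd>0)&(P[...,2]>.115)&(abs(P[...,1]-.23)<.03)&(abs(P[...,0]-.55)<.03)
q=P[k]; print(k.sum(), q.min(0),q[np.argsort(q[:,2])[:8]].round(3))
```

```text
(432, 290) 0.54 [0.54   0.2211 0.1189]
(432, 290) 0.5505 [0.5505 0.221  0.1275]
(432, 290) 0.56 [0.56   0.2208 0.1354]
(437, 290.5) 0.54 [0.54   0.2308 0.1197]
(437, 290.5) 0.5505 [0.5505 0.2305 0.1284]
(437, 290.5) 0.56 [0.56   0.2303 0.1362]
(442, 291) 0.54 [0.54   0.2404 0.1205]
(442, 291) 0.5505 [0.5505 0.24   0.1292]
(442, 291) 0.56 [0.56   0.2396 0.137 ]
[[384.38178042   0.         312.63167023]
 [  0.         384.38178042 238.96634993]
 [  0.           0.           1.        ]] [0.5498 0.1604 0.2982] [[-0.999  0.033  0.   ]
 [ 0.033  0.968  0.25 ]
 [ 0.008  0.25  -0.968]]
47961 [0.5200002  0.20000043 0.13482864] [[0.552 0.227 0.135]
 [0.552 0.228 0.135]
 [0.55  0.219 0.136]
 [0.552 0.226 0.136]
 [0.544 0.218 0.136]
 [0.556 0.219 0.136]
 [0.553 0.219 0.136]
 [0.552 0.226 0.136]]
```

Request:
play_rows(commands="0 0 0 0 0 0;0 0 0 0 0 0;0 0 0 0 0 0;0 0 0 0 0 0;0 0 0 0 0 0;0 0 -.4 0 0 0;0 0 -.4 0 0 0;0 0 -.4 0 0 0;0 0 -.3 0 0 0;0 0 0 0 0 0;0 0 0 0 0 0", grip=60)

```text
time_s: 7.7
tcp_pos: [0.5504, 0.2298, 0.0523]
ee_rot: [[-0.032, -0.999, -0.0], [-0.999, 0.032, -0.001], [0.001, 0.0, -1.0]]
wrist_force: [0.2, 1.0, -0.6]
gripper_width: 0.689
gripper_force: 0.0
```

Request:
play_rows(commands="0 0 0 0 0 0;0 0 0 0 0 0;0 0 0 0 0 0;0 0 0 0 0 0;0 0 0 0 0 0;0 0 0 0 0 0;0 0 0 0 0 0;0 0 0 0 0 0;0 0 0 0 0 0", grip=0)

```text
time_s: 8.6
tcp_pos: [0.5502, 0.2298, 0.0527]
ee_rot: [[-0.032, -0.999, -0.0], [-0.999, 0.032, -0.0], [0.0, 0.0, -1.0]]
wrist_force: [-0.5, 0.2, 0.9]
gripper_width: 0.158
gripper_force: 30.0
```

Request:
play_rows(commands="0 0 .2 0 0 0;0 0 .4 0 0 0;0 0 .6 0 0 0;0 0 .6 0 0 0;0 0 .6 0 0 0;0 0 .6 0 0 0;0 0 .4 0 0 0;0 0 .2 0 0 0;0 .4 0 0 0 0;0 .8 0 0 0 0;0 .8 0 0 0 0;0 .8 0 0 0 0;0 .8 0 0 0 0;0 .8 0 0 0 0;0 .8 0 0 0 0;0 .8 0 0 0 0;0 .8 0 0 0 0;0 .4 0 0 0 0;0 0 0 0 0 0;0 0 0 0 0 0")

```text
time_s: 10.6
tcp_pos: [0.5499, 0.4452, 0.1597]
ee_rot: [[-0.032, -0.999, -0.002], [-0.999, 0.032, -0.002], [0.002, 0.001, -1.0]]
wrist_force: [0.2, -0.8, -4.5]
gripper_width: 0.157
gripper_force: 30.0
```

Request:
play_rows(commands="0 0 -.5 0 0 0;0 0 -.6 0 0 0;0 0 -.6 0 0 0;0 0 -.6 0 0 0;0 0 -.6 0 0 0;0 0 -.3 0 0 0;0 0 -.15 0 0 0;0 0 -.1 0 0 0;0 0 -.1 0 0 0;0 0 0 0 0 0;0 0 0 0 0 0;0 0 0 0 0 0")

```text
time_s: 11.8
tcp_pos: [0.5505, 0.4461, 0.0547]
ee_rot: [[-0.032, -0.999, 0.001], [-0.999, 0.032, 0.001], [-0.001, -0.001, -1.0]]
wrist_force: [0.5, 0.3, -3.3]
gripper_width: 0.16
gripper_force: 30.0
```

Request:
play_rows(commands="0 0 -.05 0 0 0;0 0 -.05 0 0 0;0 0 0 0 0 0;0 0 0 0 0 0")

```text
time_s: 12.2
tcp_pos: [0.5506, 0.4462, 0.0527]
ee_rot: [[-0.032, -1.0, 0.001], [-1.0, 0.032, 0.001], [-0.001, -0.001, -1.0]]
wrist_force: [-2.9, -1.4, 5.5]
gripper_width: 0.154
gripper_force: 30.0
```

Request:
play_rows(commands="0 0 0 0 0 0;0 0 0 0 0 0;0 0 0 0 0 0;0 0 0 0 0 0;0 0 0 0 0 0;0 0 .3 0 0 0;0 0 .5 0 0 0;0 0 .8 0 0 0;0 0 1 0 0 0;0 0 1 0 0 0;0 0 1 0 0 0;0 0 1 0 0 0;0 -1 1 0 0 0;0 -1 .5 0 0 0;0 -1 0 0 0 0;0 -1 0 0 0 0;0 -1 0 0 0 0;0 -1 0 0 0 0;0 0 0 0 0 0;0 0 0 0 0 0", grip=70)

```text
time_s: 14.2
tcp_pos: [0.5507, 0.2655, 0.2661]
ee_rot: [[-0.033, -0.999, 0.002], [-0.999, 0.033, 0.002], [-0.002, -0.002, -1.0]]
wrist_force: [0.1, 1.2, 0.3]
gripper_width: 0.802
gripper_force: 0.0
```

```bash
cat > p.py <<'E'
from h import *
import sys
s=r.sense(); print(s['tcp_pos'].round(4),s['time_s'])
a,d,ci=shot('wrist',sys.argv[1]); t,dt,ct=shot('top'); sc,ds,cs=shot('scene')
for n,im,dd,c in(('wrist',a,d,ci),('top',t,dt,ct),('scene',sc,ds,cs)):
    P=cloud(c,dd); x,y,h=P[...,0],P[...,1],P[...,2]
    m=((dd>0)&(h>.045)&(h<.068)&(x>.44)&(x<.66)&(y>.12)&(y<.34)).astype(np.uint8)
    for q in cv2.findContours(m,0,1)[0]:
        if cv2.contourArea(q)>50:
            k=np.zeros_like(m);cv2.drawContours(k,[q],-1,1,-1);k=(k>0)&(m>0)
            print(n,k.sum(),'mean',P[k].mean(0).round(4),'x',np.percentile(x[k],[2,98]).round(3),'y',np.percentile(y[k],[2,98]).round(3))
E
python3 p.py w4.png
```

```text
[0.5507 0.2655 0.2661] 14.2
wrist 1069 mean [0.5834 0.2654 0.0563] x [0.566 0.601] y [0.248 0.284]
wrist 1071 mean [0.519  0.2659 0.0563] x [0.501 0.536] y [0.248 0.284]
wrist 1192 mean [0.5871 0.1939 0.0566] x [0.569 0.605] y [0.176 0.211]
wrist 1198 mean [0.517  0.1919 0.0567] x [0.5   0.535] y [0.174 0.21 ]
top 193 mean [0.5126 0.1932 0.0555] x [0.495 0.531] y [0.175 0.212]
top 194 mean [0.5143 0.2677 0.0555] x [0.497 0.533] y [0.25  0.286]
top 191 mean [0.5795 0.2675 0.0555] x [0.562 0.598] y [0.25  0.285]
top 185 mean [0.5834 0.1954 0.0552] x [0.566 0.602] y [0.178 0.214]
scene 295 mean [0.5876 0.2687 0.0538] x [0.566 0.603] y [0.251 0.287]
scene 288 mean [0.5911 0.197  0.0538] x [0.571 0.607] y [0.179 0.215]
scene 258 mean [0.5224 0.2693 0.0538] x [0.5   0.539] y [0.251 0.287]
scene 248 mean [0.5208 0.1945 0.0539] x [0.498 0.537] y [0.176 0.212]
```

View pics/w4.png

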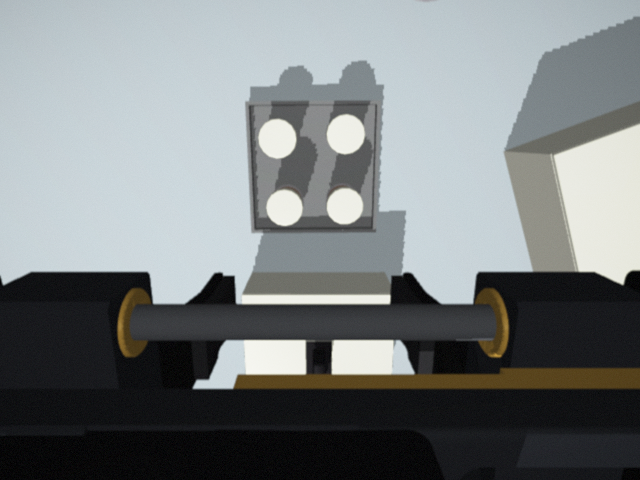

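The wrist view shows four white-capped pots in the tray, at (277,138), (346,134), (284,207) and (345,206). The cover stands beyond them, clear of the tray.

Request:
play_rows(commands="0 -1 0 0 0 -.14;0 -1 0 0 0 -.14;0 -1 0 0 0 -.14;0 -1 0 0 0 -.14;0 -1 0 0 0 -.14;0 -1 0 0 0 -.14;0 -1 0 0 0 -.14;0 -1 0 0 0 -.14;0 -1 0 0 0 -.14;0 -1 0 0 0 -.14;0 -1 0 0 0 -.14;.1 -1 0 0 0 -.14;.1 -.8 0 0 0 -.09;0 0 0 0 0 0;0 0 0 0 0 0", grip=32)

```text
time_s: 15.85
tcp_pos: [0.5567, -0.1178, 0.2638]
ee_rot: [[-0.293, -0.956, -0.001], [-0.956, 0.293, 0.0], [-0.0, 0.001, -1.0]]
wrist_force: [-0.6, 0.4, -0.6]
gripper_width: 0.369
gripper_force: 0.0
```

```bash
cat > c.py <<'E'
from h import *
import sys
s=r.sense(); print(s['tcp_pos'].round(4),'yaw_y',np.degrees(np.arctan2(s['ee_rot'][1,1],s['ee_rot'][0,1])).round(1),s['time_s'])
im,d,ci=shot('wrist',sys.argv[1]); P=cloud(ci,d); x,y,h=P[...,0],P[...,1],P[...,2]; g=im.max(2)
def blobs(nm,m,z,amin=20,k=3):
    for q in sorted(cv2.findContours(m.astype(np.uint8),0,1)[0],key=cv2.contourArea)[::-1][:k]:
        M=cv2.moments(q)
        if M['m00']>amin:
            u,v=M['m10']/M['m00'],M['m01']/M['m00']; print(nm,(round(u),round(v)),M['m00'],ray(ci,u,v,z).round(4))
near=np.hypot(x-.593,y+.233)
blobs('hub',(near<.03)&(h>.034)&(h<.05),.040,100)
blobs('dot',(g<70)&(h<.02)&(np.hypot(x-.44,y+.19)<.03),.012)
blobs('bar',(g<70)&(h<.02)&(np.hypot(x-.55,y+.39)<.035),.012,8)
k=(h>.070)&(h<.085)&(near>.11)&(near<.165); print('post',k.sum(),P[k].mean(0).round(4) if k.any() else '')
E
python3 c.py w5.png
```

```text
[ 0.5567 -0.1178  0.2638] yaw_y 163.0 15.85
hub (247, 109) 1128.5 [ 0.595  -0.2339  0.04  ]
dot (394, 108) 158.5 [ 0.4412 -0.1897  0.012 ]
post 154 [ 0.6453 -0.1023  0.0773]
```

View pics/w5.png

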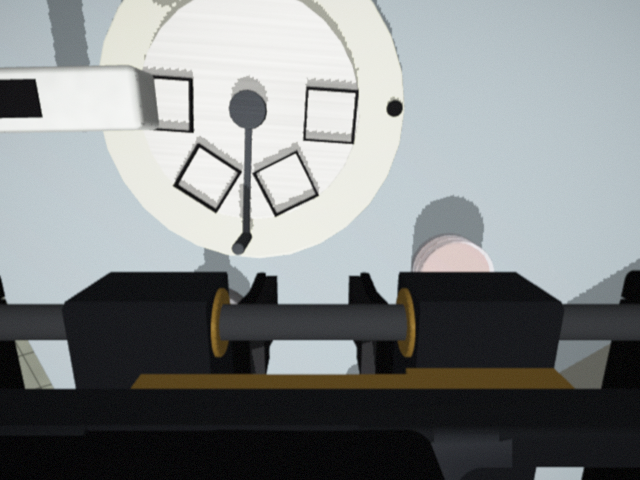

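The wrist view shows the hub at (247,109), the post top at (241,243) and the load dot at (394,108), with the reader head at the left.

Request:
play_rows(commands=".74 .14 0 0 0 -.11;.74 .14 0 0 0 -.11;.74 .14 0 0 0 -.11;.74 .13 0 0 0 -.12;0 0 -1 0 0 0;0 0 -1 0 0 0;0 0 -1 0 0 0;0 0 -1 0 0 0;0 0 -1 0 0 0;0 0 -1 0 0 0;0 0 -.7 0 0 0;0 0 -.5 0 0 0;0 0 -.4 0 0 0;0 0 -.3 0 0 0;0 0 0 0 0 0")

```text
time_s: 17.4
tcp_pos: [0.6445, -0.101, 0.026]
ee_rot: [[-0.356, -0.934, -0.002], [-0.934, 0.356, 0.0], [0.001, 0.002, -1.0]]
wrist_force: [-1.0, -0.5, 0.3]
gripper_width: 0.367
gripper_force: 0.0
```

Request:
play_rows(commands="0 0 0 0 0 0;0 0 0 0 0 0;0 0 0 0 0 0;0 0 0 0 0 0;0 0 0 0 0 0", grip=20)

```text
time_s: 17.9
tcp_pos: [0.6453, -0.1017, 0.0275]
ee_rot: [[-0.357, -0.934, 0.001], [-0.934, 0.357, 0.0], [-0.0, -0.001, -1.0]]
wrist_force: [0.4, 0.9, 0.2]
gripper_width: 0.236
gripper_force: 0.0
```

```bash
cat > arc.py <<'E'
from h import *
import sys
A=np.array([.595,-.234]); a0,a1,n=map(float,sys.argv[1:4]); n=int(n)
s=r.sense(); p=s['tcp_pos'][:2]; print(p.round(4),np.degrees(np.arctan2(*(p-A)[::-1])).round(2),np.linalg.norm(p-A).round(4),s['gripper_force'],s['gripper_width']*87)
t=np.radians(np.linspace(a0,a1,n+1)); q=A+.142*np.c_[np.cos(t),np.sin(t)]; w=(a1-a0)/n/np.degrees(.15)
print(p-q[0], w); print(';'.join(f"{a:.2f} {b:.2f} 0 0 0 {w:.2f}" for a,b in np.diff(q,axis=0)/.03))
E
python3 arc.py 69.1 163.95 20
python3 - <<'E'
import sys; sys.path.insert(0,'.')
from h import *
shot('wrist','w6.png')
E
```

```text
[ 0.6453 -0.1017] 69.18 0.1415 0.0 20.493975324410062
[-0.0003527  -0.00037103] 0.5518149318388739
-0.37 0.12 0 0 0 0.55;-0.38 0.09 0 0 0 0.55;-0.39 0.06 0 0 0 0.55;-0.39 0.03 0 0 0 0.55;-0.39 -0.00 0 0 0 0.55;-0.39 -0.04 0 0 0 0.55;-0.39 -0.07 0 0 0 0.55;-0.38 -0.10 0 0 0 0.55;-0.37 -0.13 0 0 0 0.55;-0.36 -0.16 0 0 0 0.55;-0.34 -0.19 0 0 0 0.55;-0.33 -0.22 0 0 0 0.55;-0.31 -0.24 0 0 0 0.55;-0.29 -0.27 0 0 0 0.55;-0.26 -0.29 0 0 0 0.55;-0.24 -0.31 0 0 0 0.55;-0.21 -0.33 0 0 0 0.55;-0.18 -0.35 0 0 0 0.55;-0.15 -0.36 0 0 0 0.55;-0.12 -0.37 0 0 0 0.55
```

Request:
play_rows(commands="-0.37 0.12 0 0 0 0.55;-0.38 0.09 0 0 0 0.55;-0.39 0.06 0 0 0 0.55;-0.39 0.03 0 0 0 0.55;-0.39 0 0 0 0 0.55;-0.39 -0.04 0 0 0 0.55;-0.39 -0.07 0 0 0 0.55;-0.38 -0.10 0 0 0 0.55;-0.37 -0.13 0 0 0 0.55;-0.36 -0.16 0 0 0 0.55;-0.34 -0.19 0 0 0 0.55;-0.33 -0.22 0 0 0 0.55;-0.31 -0.24 0 0 0 0.55;-0.29 -0.27 0 0 0 0.55;-0.26 -0.29 0 0 0 0.55;-0.24 -0.31 0 0 0 0.55;-0.21 -0.33 0 0 0 0.55;-0.18 -0.35 0 0 0 0.55;-0.15 -0.36 0 0 0 0.55;-0.12 -0.37 0 0 0 0.55")

```text
time_s: 19.95
tcp_pos: [0.4583, -0.1959, 0.0275]
ee_rot: [[0.96, -0.278, 0.001], [-0.278, -0.96, -0.0], [0.001, -0.0, -1.0]]
wrist_force: [1.0, 0.8, -0.8]
gripper_width: 0.23
gripper_force: 0.4
```

Request:
play_rows(commands="0 0 0 0 0 0;0 0 0 0 0 0;0 0 0 0 0 0;0 0 0 0 0 0;0 0 0 0 0 0;0 0 0 0 0 0", grip=0)

```text
time_s: 20.55
tcp_pos: [0.458, -0.1953, 0.0273]
ee_rot: [[0.959, -0.282, 0.0], [-0.282, -0.959, -0.0], [0.0, -0.0, -1.0]]
wrist_force: [-0.9, 0.4, 1.7]
gripper_width: 0.147
gripper_force: 30.0
```

Request:
play_rows(commands="0 0 0 0 0 0;0 0 0 0 0 0;0 0 0 0 0 0;0 0 0 0 0 0;0 0 .6 0 0 0;0 0 1 0 0 0;0 0 1 0 0 0;0 0 1 0 0 0;-.17 .7 1 0 0 0;-.17 .7 1 0 0 0;-.17 .7 1 0 0 0;-.17 .7 .6 0 0 0;0 0 0 0 0 0;0 0 0 0 0 0", grip=32)

```text
time_s: 21.95
tcp_pos: [0.4373, -0.1112, 0.243]
ee_rot: [[0.96, -0.281, 0.0], [-0.281, -0.96, 0.0], [0.0, -0.001, -1.0]]
wrist_force: [0.3, 0.9, -0.3]
gripper_width: 0.368
gripper_force: 0.0
```

```bash
python3 c.py w7.png
python3 - <<'E'
import sys; sys.path.insert(0,'.')
from h import *
im,d,ci=shot('top'); cv2.imwrite('pics/c7.png',np.hstack([cv2.resize(im[80:260,320:500],(400,400),interpolation=2),cv2.resize(cv2.imread('pics/w7.png'),(400,400))]))
E
```

```text
[ 0.4373 -0.1112  0.243 ] yaw_y -106.3 21.95
hub (389, 16) 1233.5 [ 0.5914 -0.2328  0.04  ]
dot (379, 180) 148.5 [ 0.4404 -0.1907  0.012 ]
bar (545, 13) 98.5 [ 0.5559 -0.391   0.012 ]
bar (543, 26) 80.0 [ 0.5441 -0.3878  0.012 ]
post 187 [ 0.4587 -0.196   0.0768]
```

View pics/c7.png

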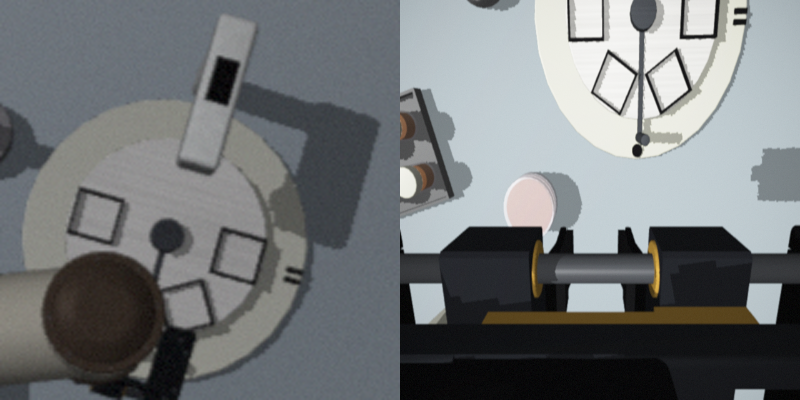

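Both views show the spoke and post lined up with the load dot. Next are the pots, gripped diagonally to the tray for clearance.

Request:
play_rows(commands=".24 .92 -.15 0 0 -.3;.24 .92 -.15 0 0 -.3;.24 .92 -.15 0 0 -.3;.24 .92 -.15 0 0 -.3;.24 .92 -.15 0 0 -.3;.24 .92 -.15 0 0 -.3;.24 .92 -.15 0 0 -.3;.24 .92 -.15 0 0 -.3;.25 .92 -.15 0 0 -.3;.25 .93 -.15 0 0 -.3;.24 .93 -.15 0 0 -.3;0 0 -.9 0 0 0;0 0 -.9 0 0 0;0 0 -.9 0 0 0;0 0 -.9 0 0 0;0 0 -.9 0 0 0;0 0 -.9 0 0 0;0 0 0 0 0 0", grip=58)

```text
time_s: 23.85
tcp_pos: [0.5141, 0.1895, 0.0265]
ee_rot: [[0.709, -0.705, -0.01], [-0.705, -0.709, -0.006], [-0.003, 0.011, -1.0]]
wrist_force: [-0.4, -0.8, -0.8]
gripper_width: 0.665
gripper_force: 0.0
```

```bash
python3 p.py w8.png
```

```text
[0.5141 0.1895 0.0265] 23.85
wrist 182 mean [0.5138 0.2499 0.0527] x [0.508 0.517] y [0.248 0.253]
wrist 761 mean [0.5953 0.252  0.0548] x [0.585 0.604] y [0.248 0.261]
wrist 3981 mean [0.5241 0.1879 0.0588] x [0.506 0.538] y [0.174 0.206]
wrist 6594 mean [0.5892 0.1936 0.0596] x [0.572 0.607] y [0.176 0.212]
top 76 mean [0.5079 0.1903 0.0556] x [0.495 0.522] y [0.176 0.206]
top 137 mean [0.5855 0.1912 0.0555] x [0.567 0.602] y [0.178 0.207]
scene 291 mean [0.5873 0.2685 0.054 ] x [0.566 0.603] y [0.251 0.287]
scene 284 mean [0.591 0.197 0.054] x [0.571 0.607] y [0.179 0.215]
scene 256 mean [0.5224 0.2695 0.0539] x [0.501 0.538] y [0.251 0.287]
scene 217 mean [0.521  0.1923 0.0535] x [0.499 0.536] y [0.176 0.207]
```

View pics/w8.png

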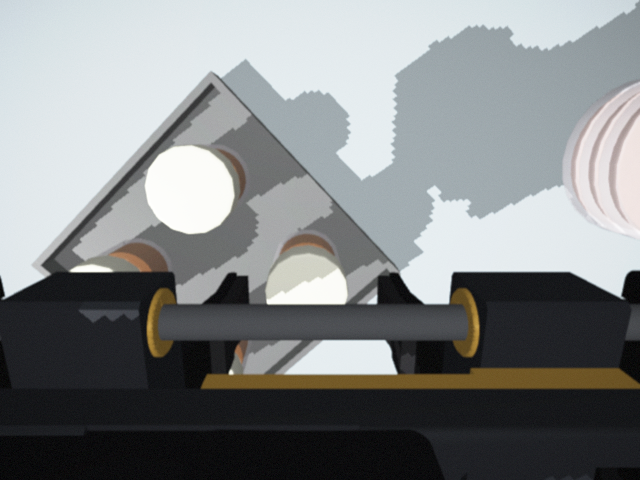

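Pot D (306,285) sits between the open fingers, with room on both sides.

Request:
play_rows(commands=".05 .06 -.2 0 0 0;.05 .06 -.3 0 0 0;0 0 -.3 0 0 0;0 0 -.12 0 0 0;0 0 0 0 0 0;0 0 0 0 0 0")

```text
time_s: 24.6
tcp_pos: [0.5204, 0.1963, 0.004]
ee_rot: [[0.711, -0.704, -0.0], [-0.704, -0.711, -0.0], [0.0, 0.0, -1.0]]
wrist_force: [-0.6, -0.7, -0.1]
gripper_width: 0.666
gripper_force: 0.0
```

Request:
play_rows(commands="0 0 0 0 0 0;0 0 0 0 0 0;0 0 0 0 0 0;0 0 0 0 0 0;0 0 0 0 0 0", grip=20)

```text
time_s: 25.1
tcp_pos: [0.5203, 0.1962, 0.0043]
ee_rot: [[0.71, -0.704, -0.0], [-0.704, -0.71, -0.0], [0.0, 0.0, -1.0]]
wrist_force: [-1.5, -0.2, 1.5]
gripper_width: 0.45
gripper_force: 30.0
```

Request:
play_rows(commands="0 0 .6 0 0 0;0 0 1 0 0 0;0 0 1 0 0 0;0 0 1 0 0 0;.05 -.5 0 0 0 .1;.09 -1 0 0 0 .2;.09 -1 0 0 0 .2;.09 -1 0 0 0 .2;.09 -1 0 0 0 .2;.1 -1 0 0 0 .2;.1 -1 0 0 0 .2;.1 -1 0 0 0 .2;.1 -1 0 0 0 .2;.1 -1 0 0 0 .2;.1 -1 0 0 0 .2;.1 -1 0 0 0 .2;.1 -1 0 0 0 .2;.1 -1 0 0 0 .2;.1 -1 0 0 0 .2;.1 -1 0 0 0 .2")

```text
time_s: 27.1
tcp_pos: [0.5656, -0.2699, 0.1117]
ee_rot: [[0.951, -0.309, -0.0], [-0.309, -0.951, 0.0], [-0.0, -0.0, -1.0]]
wrist_force: [-0.0, 0.5, -0.7]
gripper_width: 0.452
gripper_force: 30.0
```

Request:
play_rows(commands=".1 -.9 0 0 0 .2;.05 -.6 0 0 0 .2;0 -.18 0 0 0 .05;0 0 -.4 0 0 0;0 0 -.5 0 0 0;0 0 -.5 0 0 0;0 0 -.3 0 0 0;0 0 0 0 0 0;0 0 0 0 0 0;0 0 0 0 0 0")

```text
time_s: 28.1
tcp_pos: [0.5708, -0.3191, 0.0619]
ee_rot: [[0.969, -0.245, 0.002], [-0.245, -0.969, -0.001], [0.002, 0.0, -1.0]]
wrist_force: [-0.6, 0.8, 1.0]
gripper_width: 0.445
gripper_force: 30.0
```

```bash
python3 c.py w9.png
```

```text
[ 0.5708 -0.3191  0.0619] yaw_y -104.2 28.1
hub (166, 248) 2759.0 [ 0.5994 -0.2361  0.04  ]
bar (419, 242) 225.0 [ 0.5562 -0.3901  0.012 ]
bar (417, 259) 221.5 [ 0.5447 -0.3866  0.012 ]
post 0
```

View pics/w9.png

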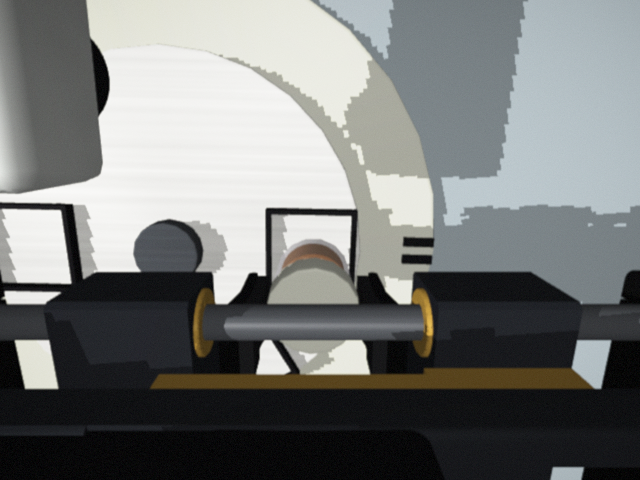

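The held pot sits over well W4, whose fence runs from (268,210) to (355,210), and it is centred sideways. I'll check the other direction by casting rays at the fence corners.

Run:
```python
from h import *
ci=cams.camera_info('wrist'); a=ray(ci,267,210.5,.034);b=ray(ci,355,210.5,.034); print(a,b,np.linalg.norm(a-b)); m=(a+b)/2; t=(b-a)/np.linalg.norm(b-a); n=np.array([-t[1],t[0],0]); n*=np.sign(n[0]); print(m-n*.0265, np.degrees(np.arctan2(n[1],n[0])))
```

```text
[ 0.60538046 -0.30024567  0.034     ] [ 0.59226028 -0.3517107   0.034     ] 0.05311110114273116
[ 0.57314168 -0.31943182  0.034     ] -14.30198727856866
```

Request:
play_rows(commands=".04 0 -.3 0 0 0;0 0 -.4 0 0 0;0 0 -.25 0 0 0;0 0 -.15 0 0 0;0 0 -.1 0 0 0;0 0 0 0 0 0;0 0 0 0 0 0")

```text
time_s: 28.85
tcp_pos: [0.5718, -0.3194, 0.0253]
ee_rot: [[0.969, -0.246, 0.001], [-0.246, -0.969, -0.0], [0.001, 0.0, -1.0]]
wrist_force: [-0.6, -0.2, -0.4]
gripper_width: 0.45
gripper_force: 30.0
```

Request:
play_rows(commands="0 0 0 0 0 0;0 0 0 0 0 0;0 0 0 0 0 0;0 0 0 0 0 0;0 0 .3 0 0 0;0 0 .7 0 0 0;0 0 1 0 0 0;0 0 1 0 0 0;0 0 1 0 0 0;0 0 0 0 0 0", grip=58)

```text
time_s: 29.85
tcp_pos: [0.5744, -0.3207, 0.1516]
ee_rot: [[0.969, -0.245, 0.01], [-0.245, -0.97, -0.005], [0.011, 0.002, -1.0]]
wrist_force: [0.6, -0.6, 0.2]
gripper_width: 0.665
gripper_force: 0.0
```

```bash
cat > q.py <<'E'
from h import *
import sys
A=np.array([.5945,-.2345]); s=r.sense(); print(s['tcp_pos'].round(4),'yaw_y',np.degrees(np.arctan2(s['ee_rot'][1,1],s['ee_rot'][0,1])).round(1),s['time_s'])
for n in('wrist','top','scene'):
    im,dd,c=shot(n); P=cloud(c,dd); x,y,h=P[...,0],P[...,1],P[...,2]
    def rep(nm,m,a=60):
        for q in cv2.findContours(m.astype(np.uint8),0,1)[0]:
            if cv2.contourArea(q)>a:
                k=np.zeros(m.shape,np.uint8);cv2.drawContours(k,[q],-1,1,-1);k=(k>0)&m; p=P[k].mean(0); v=p[:2]-A
                print(n,nm,k.sum(),p.round(4),'r',np.linalg.norm(v).round(3),'ang',np.degrees(np.arctan2(v[1],v[0])).round(1))
    R=np.hypot(x-A[0],y-A[1])
    rep('pot',(dd>0)&(h>.066)&(h<.086)&(R<.118)&(im.min(2)>90))
    rep('post',(dd>0)&(h>.06)&(h<.084)&(R<.165)&(R>.12)&(im.max(2)<100),8)
    if n==sys.argv[1]: cv2.imwrite('pics/'+sys.argv[2],im)
E
python3 q.py scene s10.png
```

```text
[ 0.5744 -0.3207  0.1516] yaw_y -104.2 29.85
wrist pot 2212 [ 0.5717 -0.3192  0.0752] r 0.088 ang -105.0
top pot 130 [ 0.5637 -0.3178  0.0772] r 0.089 ang -110.3
scene post 40 [ 0.4615 -0.194   0.0698] r 0.139 ang 163.1
```

Request:
play_rows(commands=".02 .5 0 0 0 -.2;.02 1 0 0 0 -.2;.02 1 0 0 0 -.2;.02 1 0 0 0 -.2;.02 1 0 0 0 -.2;.02 1 0 0 0 -.2;.03 1 0 0 0 -.2;.03 1 0 0 0 -.2;.03 1 0 0 0 -.2;.03 1 0 0 0 -.2;.03 1 0 0 0 -.2;.03 1 0 0 0 -.2;.03 1 0 0 0 -.2;.03 1 0 0 0 -.2;.03 1 0 0 0 -.2;.03 1 0 0 0 -.2;.03 1 0 0 0 -.2;.02 .67 -.5 0 0 -.18;0 0 -1 0 0 0;0 0 -1 0 0 0")

```text
time_s: 32.0
tcp_pos: [0.5846, 0.1966, 0.0681]
ee_rot: [[0.708, -0.706, -0.001], [-0.706, -0.708, -0.0], [-0.001, 0.001, -1.0]]
wrist_force: [0.2, 1.0, -0.5]
gripper_width: 0.667
gripper_force: 0.0
```

Request:
play_rows(commands="0 0 -1 0 0 0;0 0 -.8 0 0 0;0 0 -.4 0 0 0;0 0 -.23 0 0 0;0 0 0 0 0 0;0 0 0 0 0 0")

```text
time_s: 32.6
tcp_pos: [0.5862, 0.1963, -0.0019]
ee_rot: [[0.707, -0.707, 0.002], [-0.707, -0.707, 0.001], [0.001, -0.002, -1.0]]
wrist_force: [0.4, -0.1, -0.1]
gripper_width: 0.665
gripper_force: 0.0
```

Request:
play_rows(commands="0 0 0 0 0 0;0 0 0 0 0 0;0 0 0 0 0 0;0 0 0 0 0 0;0 0 0 0 0 0", grip=20)

```text
time_s: 33.1
tcp_pos: [0.5857, 0.1961, -0.0022]
ee_rot: [[0.707, -0.707, 0.001], [-0.707, -0.707, 0.0], [0.0, -0.001, -1.0]]
wrist_force: [-0.9, 0.5, 3.5]
gripper_width: 0.454
gripper_force: 30.0
```

Request:
play_rows(commands="0 0 .6 0 0 0;0 0 1 0 0 0;0 0 1 0 0 0;0 0 1 0 0 0;-.1 -.5 0 0 0 0;-.17 -1 0 0 0 0;-.17 -1 0 0 0 0;-.17 -1 0 0 0 0;-.17 -1 0 0 0 0;-.17 -1 0 0 0 0;-.17 -1 0 0 0 0;-.17 -1 0 0 0 0;-.17 -1 0 0 0 0;-.17 -1 0 0 0 0;-.17 -1 0 0 0 0;-.17 -1 0 0 0 0;-.17 -1 0 0 0 0;-.17 -1 0 0 0 0;-.17 -1 0 0 0 0;-.11 -.49 0 0 0 0")

```text
time_s: 35.1
tcp_pos: [0.5063, -0.2556, 0.1041]
ee_rot: [[0.705, -0.709, -0.002], [-0.709, -0.705, 0.0], [-0.002, 0.001, -1.0]]
wrist_force: [0.1, 1.4, -0.6]
gripper_width: 0.451
gripper_force: 30.0
```

Request:
play_rows(commands="0 0 -.3 0 0 0;0 0 -.5 0 0 0;0 0 -.5 0 0 0;0 0 -.4 0 0 0;0 0 0 0 0 0;0 0 0 0 0 0;0 0 0 0 0 0")

```text
time_s: 35.8
tcp_pos: [0.5085, -0.2536, 0.0548]
ee_rot: [[0.708, -0.707, 0.001], [-0.707, -0.708, -0.0], [0.001, -0.001, -1.0]]
wrist_force: [0.6, -0.1, -0.8]
gripper_width: 0.453
gripper_force: 30.0
```

```bash
python3 c.py w11.png
```

```text
[ 0.5085 -0.2536  0.0548] yaw_y -135.0 35.8
hub (180, 180) 3938.5 [ 0.5956 -0.2352  0.04  ]
dot (322, 369) 65.0 [ 0.4412 -0.1949  0.012 ]
bar (422, 31) 348.5 [ 0.557  -0.3904  0.012 ]
bar (431, 51) 324.5 [ 0.5453 -0.387   0.012 ]
post 0
```

View pics/w11.png

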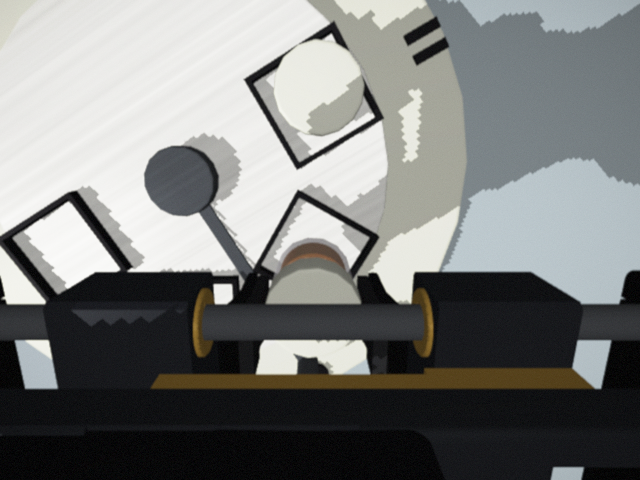

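The first pot stands in W4 (fence around (315,95)), and the second hangs over W3 (corner (302,193)), centred as computed.

Request:
play_rows(commands="0 0 -.3 0 0 0;0 0 -.4 0 0 0;0 0 -.25 0 0 0;0 0 -.12 0 0 0;0 0 -.1 0 0 0;0 0 0 0 0 0;0 0 0 0 0 0")

```text
time_s: 36.55
tcp_pos: [0.508, -0.2538, 0.0191]
ee_rot: [[0.707, -0.707, 0.0], [-0.707, -0.707, -0.0], [0.0, -0.0, -1.0]]
wrist_force: [0.3, 0.0, -1.1]
gripper_width: 0.453
gripper_force: 30.0
```

Request:
play_rows(commands="0 0 0 0 0 0;0 0 0 0 0 0;0 0 0 0 0 0;0 0 0 0 0 0;0 0 .3 0 0 0;0 0 .7 0 0 0;0 0 1 0 0 0;0 0 1 0 0 0;0 0 1 0 0 0;0 0 0 0 0 0", grip=58)

```text
time_s: 37.55
tcp_pos: [0.511, -0.2549, 0.1449]
ee_rot: [[0.708, -0.706, 0.011], [-0.706, -0.708, -0.004], [0.01, -0.005, -1.0]]
wrist_force: [0.4, -0.4, 0.9]
gripper_width: 0.669
gripper_force: 0.0
```

```bash
python3 q.py wrist w12.png
```

```text
[ 0.511  -0.2549  0.1449] yaw_y -134.9 37.55
wrist pot 2321 [ 0.5094 -0.2554  0.0754] r 0.088 ang -166.2
wrist pot 2872 [ 0.5706 -0.3196  0.0753] r 0.088 ang -105.7
wrist post 60 [ 0.4544 -0.1958  0.0758] r 0.145 ang 164.6
top pot 109 [ 0.5019 -0.248   0.0765] r 0.094 ang -171.7
top post 27 [ 0.4548 -0.1955  0.076 ] r 0.145 ang 164.4
scene pot 196 [ 0.5141 -0.2503  0.0743] r 0.082 ang -168.9
scene post 41 [ 0.4616 -0.1944  0.07  ] r 0.139 ang 163.2
```

Request:
play_rows(commands=".1 .5 0 0 0 0;.14 1 0 0 0 0;.14 1 0 0 0 0;.14 1 0 0 0 0;.14 1 0 0 0 0;.14 1 0 0 0 0;.14 1 0 0 0 0;.14 1 0 0 0 0;.14 1 0 0 0 0;.14 1 0 0 0 0;.14 1 0 0 0 0;.14 1 0 0 0 0;.14 1 0 0 0 0;.14 1 0 0 0 0;.14 1 0 0 0 0;.14 1 0 0 0 0;.15 1 0 0 0 0;.15 .86 -.4 0 0 0;0 0 -1 0 0 0;0 0 -1 0 0 0")

```text
time_s: 39.7
tcp_pos: [0.5817, 0.2687, 0.0652]
ee_rot: [[0.708, -0.706, -0.001], [-0.706, -0.708, -0.0], [-0.0, 0.001, -1.0]]
wrist_force: [-0.3, -0.9, 0.3]
gripper_width: 0.665
gripper_force: 0.0
```

Request:
play_rows(commands="0 0 -.6 0 0 0;0 0 0 0 0 0;0 0 0 0 0 0")

```text
time_s: 40.0
tcp_pos: [0.5824, 0.2673, 0.0486]
ee_rot: [[0.708, -0.706, -0.001], [-0.706, -0.708, -0.001], [0.0, 0.002, -1.0]]
wrist_force: [0.5, -0.5, 0.1]
gripper_width: 0.663
gripper_force: 0.0
```

```bash
python3 p.py w13.png
```

```text
[0.5824 0.2673 0.0486] 40.0
wrist 1071 mean [0.5248 0.2766 0.0581] x [0.512 0.536] y [0.268 0.285]
wrist 4284 mean [0.5866 0.265  0.0578] x [0.568 0.604] y [0.248 0.284]
top 92 mean [0.5078 0.273  0.0554] x [0.497 0.525] y [0.251 0.288]
scene 290 mean [0.5874 0.2686 0.0539] x [0.567 0.603] y [0.251 0.286]
scene 207 mean [0.5247 0.2685 0.0534] x [0.502 0.539] y [0.253 0.285]
```

Request:
play_rows(commands=".07 -.04 -.5 0 0 0;0 0 -.5 0 0 0;0 0 -.4 0 0 0;0 0 -.2 0 0 0;0 0 0 0 0 0;0 0 0 0 0 0")

```text
time_s: 40.75
tcp_pos: [0.5852, 0.266, 0.0013]
ee_rot: [[0.707, -0.707, 0.001], [-0.707, -0.707, 0.0], [0.0, -0.0, -1.0]]
wrist_force: [0.4, -0.0, -1.5]
gripper_width: 0.669
gripper_force: 0.0
```

Request:
play_rows(commands="0 0 0 0 0 0;0 0 0 0 0 0;0 0 0 0 0 0;0 0 0 0 0 0;0 0 0 0 0 0", grip=20)

```text
time_s: 41.25
tcp_pos: [0.585, 0.266, 0.0015]
ee_rot: [[0.707, -0.707, 0.0], [-0.707, -0.707, 0.0], [0.0, -0.001, -1.0]]
wrist_force: [-0.6, -0.4, 2.7]
gripper_width: 0.452
gripper_force: 30.0
```

Request:
play_rows(commands="0 0 .6 0 0 0;0 0 1 0 0 0;0 0 1 0 0 0;0 0 1 0 0 0;.08 -.5 0 0 0 0;.08 -1 0 0 0 0;.08 -1 0 0 0 0;.08 -1 0 0 0 0;.08 -1 0 0 0 0;.08 -1 0 0 0 0;.08 -1 0 0 0 0;.08 -1 0 0 0 0;.08 -1 0 0 0 0;.08 -1 0 0 0 0;.08 -1 0 0 0 0;.08 -1 0 0 0 0;.08 -1 0 0 0 0;.08 -1 0 0 0 0;.05 -.38 0 0 0 0;0 0 0 0 0 0")

```text
time_s: 43.25
tcp_pos: [0.6193, -0.152, 0.108]
ee_rot: [[0.705, -0.709, -0.002], [-0.709, -0.705, 0.0], [-0.001, 0.001, -1.0]]
wrist_force: [-1.1, 0.3, -0.1]
gripper_width: 0.451
gripper_force: 30.0
```

Request:
play_rows(commands="0 0 -.3 0 0 0;0 0 -.5 0 0 0;0 0 -.5 0 0 0;0 0 -.5 0 0 0;0 0 0 0 0 0;0 0 0 0 0 0;0 0 0 0 0 0")

```text
time_s: 43.95
tcp_pos: [0.6207, -0.15, 0.0559]
ee_rot: [[0.708, -0.706, 0.002], [-0.706, -0.708, -0.0], [0.001, -0.001, -1.0]]
wrist_force: [-0.3, 0.3, -0.4]
gripper_width: 0.451
gripper_force: 30.0
```

```bash
python3 c.py w14.png
```

```text
[ 0.6207 -0.15    0.0559] yaw_y -134.9 43.95
hub (448, 191) 3831.0 [ 0.5969 -0.2338  0.04  ]
post 0
```

View pics/w14.png

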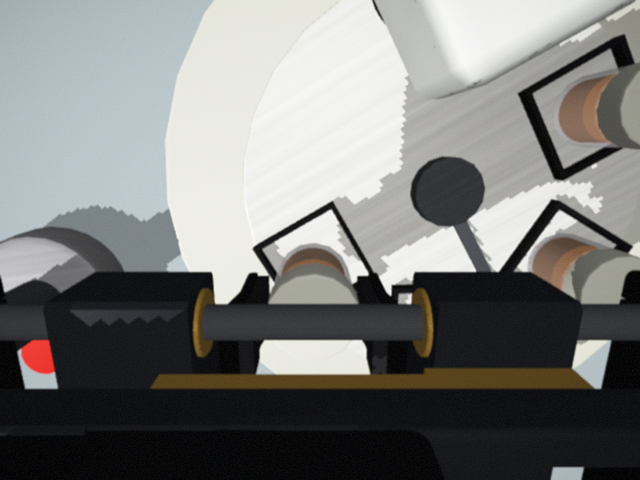

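The third pot is over W1 (corners (255,247), (335,204) and (375,272)) and centred. The other two pots stand in their wells.

Request:
play_rows(commands="0 0 -.3 0 0 0;0 0 -.35 0 0 0;0 0 -.25 0 0 0;0 0 -.1 0 0 0;0 0 -.1 0 0 0;0 0 0 0 0 0;0 0 0 0 0 0")

```text
time_s: 44.7
tcp_pos: [0.6206, -0.1508, 0.0225]
ee_rot: [[0.707, -0.707, 0.001], [-0.707, -0.707, -0.0], [0.001, -0.001, -1.0]]
wrist_force: [-0.5, -0.0, 1.0]
gripper_width: 0.446
gripper_force: 30.0
```

Request:
play_rows(commands="0 0 0 0 0 0;0 0 0 0 0 0;0 0 0 0 0 0;0 0 0 0 0 0;0 0 .3 0 0 0;0 0 .7 0 0 0;0 0 1 0 0 0;0 0 1 0 0 0;0 0 1 0 0 0;0 0 0 0 0 0;-.1 .5 0 0 0 0;-.25 1 0 0 0 0;-.25 1 0 0 0 0;-.25 1 0 0 0 0;-.25 1 0 0 0 0;-.25 1 0 0 0 0;-.25 1 0 0 0 0;-.25 1 0 0 0 0;-.25 1 0 0 0 0;-.25 1 0 0 0 0", grip=58)

```text
time_s: 46.7
tcp_pos: [0.5476, 0.1359, 0.141]
ee_rot: [[0.707, -0.707, -0.002], [-0.707, -0.707, -0.001], [-0.001, 0.002, -1.0]]
wrist_force: [0.5, 0.2, -0.2]
gripper_width: 0.668
gripper_force: 0.0
```

Request:
play_rows(commands="-.25 1 0 0 0 0;-.25 1 0 0 0 0;-.25 1 0 0 0 0;-.25 .9 0 0 0 0;-.25 .5 0 0 0 0;0 0 -1 0 0 0;0 0 -1 0 0 0;0 0 -1 0 0 0;0 0 0 0 0 0;0 0 0 0 0 0")

```text
time_s: 47.7
tcp_pos: [0.5117, 0.2661, 0.052]
ee_rot: [[0.707, -0.707, -0.001], [-0.707, -0.707, -0.001], [0.0, 0.001, -1.0]]
wrist_force: [0.2, 0.3, 1.3]
gripper_width: 0.667
gripper_force: 0.0
```

```bash
python3 p.py w15.png; python3 q.py top t15.png
```

```text
[0.5117 0.2661 0.052 ] 47.7
wrist 4264 mean [0.5211 0.2662 0.0579] x [0.503 0.539] y [0.249 0.285]
scene 256 mean [0.5225 0.2692 0.0538] x [0.501 0.538] y [0.251 0.287]
[0.513  0.2672 0.0539] yaw_y -135.0 47.85
top pot 190 [ 0.5066 -0.2517  0.0768] r 0.09 ang -168.9
top pot 186 [ 0.5681 -0.3173  0.077 ] r 0.087 ang -107.7
top pot 185 [ 0.6165 -0.1475  0.0767] r 0.09 ang 75.8
top post 25 [ 0.455  -0.1935  0.0759] r 0.145 ang 163.6
scene pot 256 [ 0.6236 -0.1451  0.0745] r 0.094 ang 72.0
scene pot 199 [ 0.5139 -0.249   0.0742] r 0.082 ang -169.8
scene post 49 [ 0.4619 -0.1923  0.0701] r 0.139 ang 162.3
```

Request:
play_rows(commands=".23 0 -.1 0 0 0;0 0 -.5 0 0 0;0 0 -.6 0 0 0;0 0 -.4 0 0 0;0 0 -.15 0 0 0;0 0 0 0 0 0;0 0 0 0 0 0")

```text
time_s: 48.7
tcp_pos: [0.5194, 0.2668, 0.0001]
ee_rot: [[0.707, -0.707, 0.001], [-0.707, -0.707, 0.001], [0.0, -0.001, -1.0]]
wrist_force: [-0.5, -0.5, 0.1]
gripper_width: 0.666
gripper_force: 0.0
```

Request:
play_rows(commands="0 0 0 0 0 0;0 0 0 0 0 0;0 0 0 0 0 0;0 0 0 0 0 0;0 0 0 0 0 0", grip=20)

```text
time_s: 49.2
tcp_pos: [0.519, 0.2666, -0.0]
ee_rot: [[0.707, -0.707, 0.001], [-0.707, -0.707, 0.0], [0.0, -0.001, -1.0]]
wrist_force: [-0.7, -0.5, 1.7]
gripper_width: 0.451
gripper_force: 30.0
```

Request:
play_rows(commands="0 0 .6 0 0 0;0 0 1 0 0 0;0 0 1 0 0 0;0 0 1 0 0 0;.04 -.5 0 0 0 0;.04 -1 0 0 0 0;.04 -1 0 0 0 0;.04 -1 0 0 0 0;.04 -1 0 0 0 0;.04 -1 0 0 0 0;.04 -1 0 0 0 0;.04 -1 0 0 0 0;.04 -1 0 0 0 0;.04 -1 0 0 0 0;.04 -1 0 0 0 0;.04 -1 0 0 0 0;.04 -1 0 0 0 0;.04 -1 0 0 0 0;.04 -.7 0 0 0 0;0 -.38 0 0 0 0")

```text
time_s: 51.2
tcp_pos: [0.5359, -0.1726, 0.1066]
ee_rot: [[0.706, -0.709, -0.002], [-0.709, -0.706, 0.0], [-0.001, 0.001, -1.0]]
wrist_force: [0.4, 0.7, -0.6]
gripper_width: 0.449
gripper_force: 30.0
```

Request:
play_rows(commands="0 0 -.3 0 0 0;0 0 -.5 0 0 0;0 0 -.5 0 0 0;0 0 -.5 0 0 0;0 0 0 0 0 0;0 0 0 0 0 0;0 0 0 0 0 0")

```text
time_s: 51.9
tcp_pos: [0.5375, -0.1705, 0.0542]
ee_rot: [[0.708, -0.706, 0.001], [-0.706, -0.708, -0.0], [0.001, -0.001, -1.0]]
wrist_force: [-0.3, 0.2, 0.3]
gripper_width: 0.45
gripper_force: 30.0
```

```bash
python3 c.py w16.png;python3 q.py top t16.png
```

```text
[ 0.5375 -0.1705  0.0542] yaw_y -134.9 51.9
hub (320, 109) 4392.0 [ 0.596  -0.2343  0.04  ]
post 0 
[ 0.5375 -0.1706  0.0544] yaw_y -135.0 51.95
wrist pot 398 [ 0.5477 -0.1807  0.0732] r 0.071 ang 131.0
wrist pot 5739 [ 0.5115 -0.2543  0.078 ] r 0.085 ang -166.6
wrist pot 5780 [ 0.6203 -0.1515  0.078 ] r 0.087 ang 72.8
wrist pot 3912 [ 0.5655 -0.3102  0.077 ] r 0.081 ang -111.0
top pot 184 [ 0.568  -0.3174  0.077 ] r 0.087 ang -107.7
top post 24 [ 0.4547 -0.1937  0.0751] r 0.146 ang 163.7
scene pot 256 [ 0.6236 -0.1452  0.0746] r 0.094 ang 72.0
scene pot 86 [ 0.5501 -0.1578  0.075 ] r 0.089 ang 120.1
scene pot 199 [ 0.5139 -0.2494  0.0741] r 0.082 ang -169.6
```

View pics/w16.png

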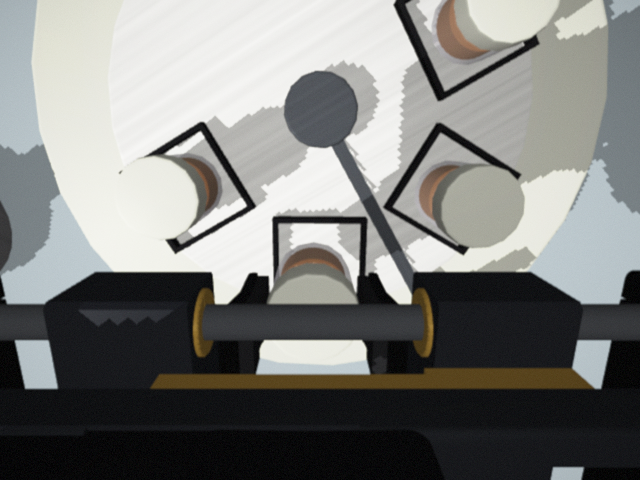

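The last pot hangs over W2, whose far fence runs from (276,218) to (365,218), a few px right of the pot. I'll work out the offset.

Run:
```python
from h import *
ci=cams.camera_info('wrist'); a=ray(ci,275,218,.034);b=ray(ci,366,218,.034); print(a,b,np.linalg.norm(a-b)); m=(a+b)/2; t=(b-a)/np.linalg.norm(b-a); n=np.array([-t[1],t[0],0]); n*=np.sign(n[0]); print(m-n*.0265, np.degrees(np.arctan2(n[1],n[0])))
```

```text
[ 0.5714848  -0.17325949  0.034     ] [ 0.53374971 -0.2109081   0.034     ] 0.05330436133456046
[ 0.53390044 -0.17332398  0.034     ] -45.06573229058403
```

Request:
play_rows(commands="-.1 -.08 0 0 0 0;0 0 -.3 0 0 0;0 0 -.35 0 0 0;0 0 -.25 0 0 0;0 0 -.1 0 0 0;0 0 -.09 0 0 0;0 0 0 0 0 0;0 0 0 0 0 0")

```text
time_s: 52.9
tcp_pos: [0.5341, -0.1734, 0.021]
ee_rot: [[0.707, -0.707, 0.001], [-0.707, -0.707, -0.0], [0.0, -0.0, -1.0]]
wrist_force: [-0.5, -0.3, 0.8]
gripper_width: 0.454
gripper_force: 30.0
```

Request:
play_rows(commands="0 0 0 0 0 0;0 0 0 0 0 0;0 0 0 0 0 0;0 0 0 0 0 0;0 0 .3 0 0 0;0 0 .7 0 0 0;0 0 1 0 0 0;0 0 1 0 0 0;0 0 1 0 0 0;0 .5 0 0 0 0;0 .5 0 0 0 0;0 .5 0 0 0 0;0 0 0 0 0 0;0 0 0 0 0 0", grip=58)

```text
time_s: 54.3
tcp_pos: [0.5334, -0.1276, 0.14]
ee_rot: [[0.708, -0.706, -0.002], [-0.706, -0.708, -0.0], [-0.001, 0.001, -1.0]]
wrist_force: [-0.3, -0.7, -0.0]
gripper_width: 0.667
gripper_force: 0.0
```

```bash
python3 q.py wrist w17.png
```

```text
[ 0.5334 -0.1276  0.14  ] yaw_y -134.9 54.3
wrist pot 2620 [ 0.5353 -0.1735  0.0782] r 0.085 ang 134.1
wrist pot 3003 [ 0.5112 -0.2542  0.0781] r 0.086 ang -166.7
wrist pot 2948 [ 0.6202 -0.151   0.0783] r 0.087 ang 72.9
wrist pot 1029 [ 0.5632 -0.3077  0.0764] r 0.08 ang -113.2
wrist post 416 [ 0.4617 -0.1963  0.0745] r 0.138 ang 163.9
top pot 185 [ 0.5684 -0.3173  0.0767] r 0.087 ang -107.5
top post 21 [ 0.454  -0.1939  0.0762] r 0.146 ang 163.9
scene pot 256 [ 0.6234 -0.1452  0.0743] r 0.094 ang 72.1
scene pot 216 [ 0.5381 -0.168   0.0744] r 0.087 ang 130.3
scene pot 196 [ 0.5138 -0.2491  0.0743] r 0.082 ang -169.7
scene post 40 [ 0.4624 -0.1928  0.0702] r 0.138 ang 162.5
```

Request:
play_rows(commands="-.14 -.13 0 0 0 -.98;-.14 -.13 0 0 0 -.98;-.14 -.13 0 0 0 -.98;-.14 -.13 0 0 0 -.98;-.14 -.13 0 0 0 -.98;-.14 -.13 0 0 0 -.98;-.14 -.13 0 0 0 -.98;-.14 -.13 0 0 0 -.98;-.14 -.13 0 0 0 -.98;-.14 -.13 0 0 0 -.98;-.14 -.13 0 0 0 -.98;-.14 -.13 0 0 0 -.98;-.14 -.13 0 0 0 -.98;-.14 -.12 0 0 0 -.98;-.13 -.12 0 0 0 -.98;-.13 -.12 0 0 0 -.98;-.13 -.12 0 0 0 -.98;-.13 -.11 0 0 0 -.98;0 0 0 0 0 0;0 0 0 0 0 0", grip=32)

```text
time_s: 56.45
tcp_pos: [0.4595, -0.197, 0.1408]
ee_rot: [[-0.959, 0.283, -0.0], [0.283, 0.959, -0.0], [0.0, -0.0, -1.0]]
wrist_force: [-0.1, -0.1, 0.5]
gripper_width: 0.366
gripper_force: 0.0
```

```bash
python3 arc.py 163.9 253.9 20; python3 -c "
from h import *
print(r.sense()['ee_rot'].round(3), r.sense()['joints'].round(1))"
```

```text
[ 0.4595 -0.197 ] 164.75 0.1405 0.0 31.838037670893623
[ 0.00088583 -0.00241587] 0.5235987755982989
-0.09 -0.36 0 0 0 0.52;-0.06 -0.37 0 0 0 0.52;-0.03 -0.37 0 0 0 0.52;-0.00 -0.37 0 0 0 0.52;0.03 -0.37 0 0 0 0.52;0.06 -0.37 0 0 0 0.52;0.08 -0.36 0 0 0 0.52;0.11 -0.35 0 0 0 0.52;0.14 -0.34 0 0 0 0.52;0.17 -0.33 0 0 0 0.52;0.19 -0.32 0 0 0 0.52;0.22 -0.30 0 0 0 0.52;0.24 -0.28 0 0 0 0.52;0.26 -0.26 0 0 0 0.52;0.28 -0.24 0 0 0 0.52;0.30 -0.22 0 0 0 0.52;0.32 -0.20 0 0 0 0.52;0.33 -0.17 0 0 0 0.52;0.34 -0.14 0 0 0 0.52;0.35 -0.12 0 0 0 0.52
[[-0.959  0.283 -0.   ]
 [ 0.283  0.959 -0.   ]
 [ 0.    -0.    -1.   ]] [  -4.6   12.1  -20.5    0.   -57.4 -101.9]
```

Request:
play_rows(commands="0 .04 -.5 0 0 0;0 0 -1 0 0 0;0 0 -1 0 0 0;0 0 -.7 0 0 0;0 0 -.4 0 0 0;0 0 -.25 0 0 0;0 0 0 0 0 0;0 0 0 0 0 0")

```text
time_s: 57.25
tcp_pos: [0.4601, -0.1956, 0.0258]
ee_rot: [[-0.959, 0.285, 0.001], [0.285, 0.959, -0.0], [-0.001, -0.0, -1.0]]
wrist_force: [-0.2, 0.3, -0.6]
gripper_width: 0.372
gripper_force: 0.0
```

Request:
play_rows(commands="0 0 0 0 0 0;0 0 0 0 0 0;0 0 0 0 0 0;0 0 0 0 0 0", grip=19)

```text
time_s: 57.65
tcp_pos: [0.4596, -0.1956, 0.0257]
ee_rot: [[-0.958, 0.286, 0.001], [0.286, 0.958, -0.0], [-0.001, 0.0, -1.0]]
wrist_force: [-0.7, -0.4, 0.1]
gripper_width: 0.226
gripper_force: 0.0
```

Request:
play_rows(commands="-0.09 -0.36 0 0 0 0.52;-0.06 -0.37 0 0 0 0.52;-0.03 -0.37 0 0 0 0.52;0 -0.37 0 0 0 0.52;0.03 -0.37 0 0 0 0.52;0.06 -0.37 0 0 0 0.52;0.08 -0.36 0 0 0 0.52;0.11 -0.35 0 0 0 0.52;0.14 -0.34 0 0 0 0.52;0.17 -0.33 0 0 0 0.52;0.19 -0.32 0 0 0 0.52;0.22 -0.30 0 0 0 0.52;0.24 -0.28 0 0 0 0.52;0.26 -0.26 0 0 0 0.52;0.28 -0.24 0 0 0 0.52;0.30 -0.22 0 0 0 0.52;0.32 -0.20 0 0 0 0.52;0.33 -0.17 0 0 0 0.52;0.34 -0.14 0 0 0 0.52;0.35 -0.12 0 0 0 0.52")

```text
time_s: 59.65
tcp_pos: [0.5563, -0.3706, 0.025]
ee_rot: [[-0.293, -0.956, -0.001], [-0.956, 0.293, 0.001], [-0.0, 0.002, -1.0]]
wrist_force: [-0.5, 0.7, -0.0]
gripper_width: 0.224
gripper_force: 0.4
```

Request:
play_rows(commands="0 0 0 0 0 0;0 0 0 0 0 0;0 0 0 0 0 0")

```text
time_s: 59.95
tcp_pos: [0.5562, -0.3706, 0.0253]
ee_rot: [[-0.297, -0.955, -0.0], [-0.955, 0.297, 0.0], [-0.0, 0.0, -1.0]]
wrist_force: [-1.1, -0.3, -0.5]
gripper_width: 0.22
gripper_force: 0.1
```

```bash
python3 q.py wrist w18.png; python3 c.py w18.png
```

```text
[ 0.5562 -0.3706  0.0253] yaw_y 162.7 59.95
wrist post 379 [ 0.5423 -0.3774  0.0756] r 0.152 ang -110.1
wrist post 910 [ 0.5627 -0.3804  0.0725] r 0.149 ang -102.3
top pot 140 [ 0.5318 -0.298   0.0765] r 0.089 ang -134.6
scene pot 275 [ 0.6848 -0.2523  0.0742] r 0.092 ang -11.2
scene pot 202 [ 0.5151 -0.2056  0.074 ] r 0.084 ang 160.0
scene pot 177 [ 0.5372 -0.2895  0.0744] r 0.079 ang -136.2
scene post 136 [ 0.5621 -0.3668  0.0743] r 0.136 ang -103.8
[ 0.5563 -0.3706  0.0256] yaw_y 162.7 60.1
dot (559, 468) 41.5 [ 0.4425 -0.1802  0.012 ]
bar (305, 232) 259.5 [ 0.5574 -0.3891  0.012 ]
bar (326, 232) 252.5 [ 0.5458 -0.3859  0.012 ]
post 1014 [ 0.5567 -0.3799  0.077 ]
```

Request:
play_rows(commands="0 0 0 0 0 0;0 0 0 0 0 0;0 0 0 0 0 0;0 0 0 0 0 0;0 0 0 0 0 0", grip=0)

```text
time_s: 60.65
tcp_pos: [0.5568, -0.3709, 0.0256]
ee_rot: [[-0.296, -0.955, 0.0], [-0.955, 0.296, -0.0], [0.0, -0.0, -1.0]]
wrist_force: [0.2, -1.2, 0.7]
gripper_width: 0.146
gripper_force: 30.0
```

Request:
play_rows(commands="0 0 0 0 0 0;0 0 0 0 0 0;0 0 0 0 0 0;0 0 0 0 0 0;0 0 .6 0 0 0;0 0 1 0 0 0;0 0 1 0 0 0;0 0 1 0 0 0;0 0 1 0 0 0;0 0 1 0 0 0;0 0 1 0 0 0;0 0 1 0 0 0;0 0 0 0 0 0", grip=32)

```text
time_s: 61.95
tcp_pos: [0.5585, -0.3722, 0.2592]
ee_rot: [[-0.296, -0.955, 0.009], [-0.955, 0.296, -0.005], [0.002, -0.01, -1.0]]
wrist_force: [0.2, 0.3, 0.7]
gripper_width: 0.365
gripper_force: 0.0
```

Request:
play_rows(commands="-.3 .8 0 0 0 .1;-.3 1 0 0 0 .1;-.3 1 0 0 0 .1;-.3 1 0 0 0 .1;0 1 0 0 0 .1;0 1 0 0 0 .1;0 1 0 0 0 .1;0 1 0 0 0 .1;0 1 0 0 0 .1;0 1 0 0 0 .1;0 1 0 0 0 .1;0 1 0 0 0 .1;.1 1 0 0 0 .1;.2 1 0 0 0 .1;.2 1 0 0 0 .1;.2 1 0 0 0 .1;.2 1 0 0 0 .1;.1 1 0 0 0 0;0 0 0 0 0 0;0 0 0 0 0 0", grip=60)

```text
time_s: 63.95
tcp_pos: [0.5501, 0.1636, 0.2524]
ee_rot: [[-0.044, -0.999, -0.002], [-0.999, 0.044, -0.001], [0.001, 0.002, -1.0]]
wrist_force: [-0.3, 0.4, -0.2]
gripper_width: 0.688
gripper_force: 0.0
```

```bash
python3 q.py top t19.png
python3 - <<'E'
from h import *
for n in('wrist','scene','top'):
    im,d,ci=shot(n);P=cloud(ci,d);x,y,h=P[...,0],P[...,1],P[...,2];reg=(d>0)&(x>.38)&(x<.72)&(y>.3)&(y<.6)
    if n=='scene': s=im
    m=(reg&(h>.066)&(h<.08)).astype(np.uint8)
    if m.sum()>500:
        c=max(cv2.findContours(m,0,2)[0],key=cv2.contourArea); B=np.array([ray(ci,*p,.074)[:2] for p in cv2.boxPoints(cv2.minAreaRect(c))]); e=B-np.roll(B,-1,0)
        print(n,B.mean(0).round(4),np.linalg.norm(e,axis=1).round(3),np.degrees(np.arctan2(e[:2,1],e[:2,0])).round(1))
    k=reg&(h>.1)&(h<.113)&(im.max(2)<80); 
    if k.sum()>10: print(n,'knob',np.percentile(x[k],[3,50,97]).round(4),np.percentile(y[k],[3,50,97]).round(4))
t=cv2.imread('pics/t19.png'); cv2.imwrite('pics/c19.png',np.hstack([cv2.resize(t[80:260,320:500],(400,400),interpolation=2),cv2.resize(s,(400,400))]))
E
```

```text
[0.5501 0.1636 0.2524] yaw_y 177.5 63.95
top pot 111 [ 0.5051 -0.2103  0.0764] r 0.093 ang 164.8
top pot 192 [ 0.5309 -0.2926  0.0767] r 0.086 ang -137.6
top pot 156 [ 0.61   -0.316   0.0765] r 0.083 ang -79.3
top post 29 [ 0.5551 -0.3673  0.0742] r 0.139 ang -106.5
scene pot 273 [ 0.6847 -0.2532  0.0742] r 0.092 ang -11.7
scene pot 202 [ 0.5152 -0.2044  0.0743] r 0.085 ang 159.2
scene pot 182 [ 0.5363 -0.2889  0.0743] r 0.08 ang -137.0
scene post 36 [ 0.5621 -0.3666  0.0718] r 0.136 ang -103.8
scene [0.6038 0.4535] [0.185 0.212 0.182 0.186] [ -7.6 -91.8]
scene knob [0.5911 0.6005 0.6045] [0.4288 0.4473 0.466 ]
top [0.6666 0.489 ] [0.131 0.06  0.131 0.06 ] [119.6  29.7]
```

View pics/c19.png

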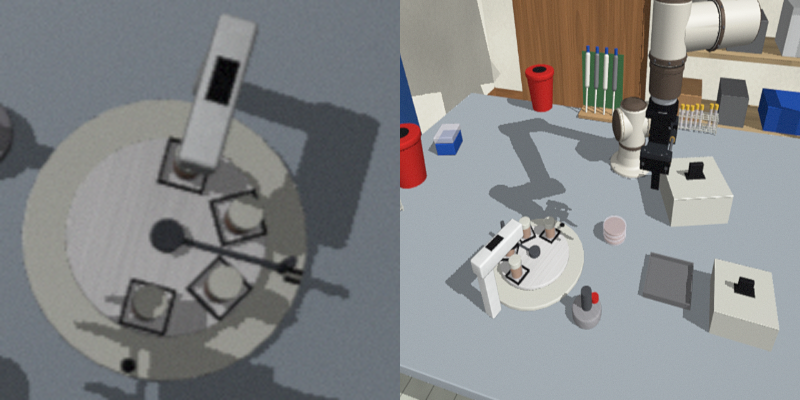

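The top crop shows the post at the read bars and all four pots in their wells. The scene shows that the cover was knocked to about (0.597, 0.447), so I'll measure it again from near.

Request:
play_rows(commands=".15 .5 .05 0 0 0;.15 .8 .05 0 0 0;.15 .8 .05 0 0 0;.15 .8 .05 0 0 0;.15 .8 .05 0 0 0;.15 .8 .05 0 0 0;.15 .8 0 0 0 0;.15 .8 0 0 0 0;.15 .8 0 0 0 0;.15 .6 0 0 0 0;0 0 0 0 0 0;0 0 0 0 0 0")

```text
time_s: 65.45
tcp_pos: [0.5955, 0.3886, 0.2617]
ee_rot: [[-0.045, -0.999, -0.001], [-0.999, 0.045, -0.001], [0.001, 0.001, -1.0]]
wrist_force: [-0.7, -0.6, 0.2]
gripper_width: 0.692
gripper_force: 0.0
```

```bash
cat > k2.py <<'E'
from h import *
s=r.sense(); print(s['tcp_pos'].round(4),'yaw_y',np.degrees(np.arctan2(s['ee_rot'][1,1],s['ee_rot'][0,1])).round(1))
im,d,ci=shot('wrist','w20.png');P=cloud(ci,d);x,y,h=P[...,0],P[...,1],P[...,2]
reg=(d>0)&(x>.4)&(x<.8)&(y>.3)&(y<.65)
k=reg&(h>.1)&(h<.115)&(im.max(2)<80); Q=P[k][:,:2].astype(np.float32); rc=cv2.minAreaRect(Q); print('knob',rc,cv2.boxPoints(rc).round(4).tolist())
m=(reg&(h>.066)&(h<.08)&(im.min(2)>120)); Q=P[m][:,:2]; lo=Q[:,1].min()
# front (-y) edge line and the two side edges
F=[];L=[];R=[]
for xx in np.arange(Q[:,0].min()+.03,Q[:,0].max()-.03,.01):
    q=Q[abs(Q[:,0]-xx)<.004]; F.append([xx,q[:,1].min()])
for yy in np.arange(lo+.015,np.percentile(Q[:,1],85),.005):
    q=Q[abs(Q[:,1]-yy)<.002]; 
    if len(q): L.append([yy,q[:,0].min()]);R.append([yy,q[:,0].max()])
for n,A in(('front',F),('left',L),('right',R)):
    A=np.array(A); p=np.polyfit(A[:,0],A[:,1],1); print(n,len(A),'slope deg',np.degrees(np.arctan(p[0])).round(2),'mid',A.mean(0).round(4))
E
python3 k2.py
```

```text
[0.5955 0.3886 0.2617] yaw_y 177.4
knob ((0.5976675748825073, 0.4445562958717346), (0.0406578928232193, 0.013758045621216297), 87.92867279052734) [[0.5900999903678894, 0.4244999885559082], [0.6037999987602234, 0.42399999499320984], [0.6053000092506409, 0.46459999680519104], [0.5914999842643738, 0.4650999903678894]]
front 12 slope deg -1.77 mid [0.5949 0.3607]
left 19 slope deg 2.69 mid [0.4179 0.5123]
right 19 slope deg -1.74 mid [0.4179 0.6803]
```

View pics/w20.png

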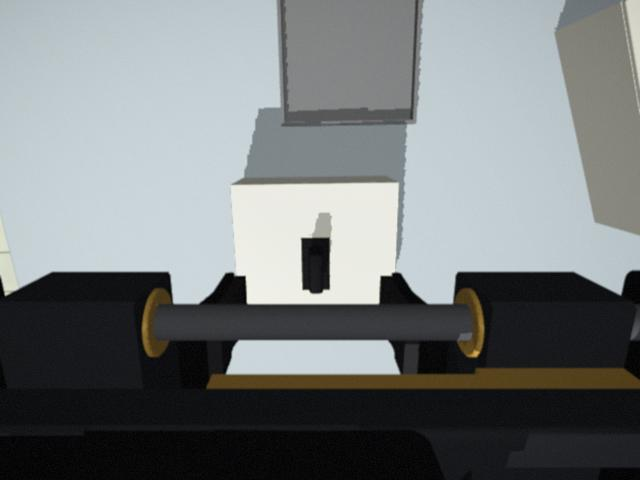

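The cover is at about (0.598, 0.4445) with its yaw unchanged at about -2°; the knob is at (316,262) and the empty tray above it. I've viewed more pictures than I was allowed (16 against a limit of 14), so from here on I'll work from numbers only. Next I'll measure the tray from above.

Request:
play_rows(commands="-.3 -.8 0 0 0 0;-.3 -.8 0 0 0 0;-.3 -.8 0 0 0 0;-.3 -.8 0 0 0 0;-.3 -.8 0 0 0 0;0 0 0 0 0 0;0 0 0 0 0 0")

```text
time_s: 66.2
tcp_pos: [0.5508, 0.2674, 0.2636]
ee_rot: [[-0.047, -0.999, 0.002], [-0.999, 0.047, 0.001], [-0.001, -0.002, -1.0]]
wrist_force: [-0.6, 0.6, -0.3]
gripper_width: 0.691
gripper_force: 0.0
```

Run:
```python
from h import *
for n in('wrist','top','scene'):
    im,d,ci=shot(n);P=cloud(ci,d);x,y,h=P[...,0],P[...,1],P[...,2]
    for lo,hi in((.011,.022),(.003,.022)):
        m=((d>0)&(x>.44)&(x<.66)&(y>.12)&(y<.34)&(h>lo)&(h<hi)).astype(np.uint8)
        if lo<.01: m=cv2.morphologyEx(m,cv2.MORPH_OPEN,np.ones((3,3),np.uint8))
        cs=cv2.findContours(m,0,1)[0]
        if not cs: continue
        c=max(cs,key=lambda q:cv2.boundingRect(q)[2]*cv2.boundingRect(q)[3]); 
        B=np.array([ray(ci,*p,.017)[:2] for p in cv2.boxPoints(cv2.minAreaRect(c))]); e=B-np.roll(B,-1,0)
        print(n,lo,cv2.boundingRect(c),B.mean(0).round(4),np.linalg.norm(e,axis=1)[:2].round(4),np.degrees(np.arctan2(e[:2,1],e[:2,0])).round(1))
```

```text
wrist 0.011 (243, 97, 137, 136) [0.5518 0.2295] [0.1493 0.15  ] [ -1.7 -89.1]
wrist 0.003 (243, 97, 137, 136) [0.5518 0.2295] [0.1493 0.15  ] [ -1.7 -89.1]
top 0.011 (191, 173, 57, 58) [0.5479 0.2322] [0.1503 0.1509] [179.6  88.6]
top 0.003 (214, 223, 16, 7) [0.4821 0.226 ] [0.04  0.016] [90.5  1.2]
scene 0.011 (389, 303, 81, 66) [0.5559 0.2332] [0.1585 0.1657] [  0.9 -91.6]
scene 0.003 (400, 303, 70, 25) [0.4966 0.2341] [0.0403 0.1518] [  0.3 -92.4]
```

Request:
play_rows(commands=".2 .7 0 0 0 .04;.22 .85 0 0 0 .04;.22 .85 0 0 0 0;.22 .85 0 0 0 0;.22 .85 0 0 0 0;.22 .85 0 0 0 0;.24 .96 0 0 0 0;0 0 -.9 0 0 0;0 0 -1 0 0 0;0 0 -1 0 0 0;0 0 -.6 0 0 0;0 0 0 0 0 0;0 0 0 0 0 0;0 0 0 0 0 0")

```text
time_s: 67.75
tcp_pos: [0.5977, 0.4464, 0.1591]
ee_rot: [[-0.033, -0.999, 0.003], [-0.999, 0.033, 0.002], [-0.002, -0.002, -1.0]]
wrist_force: [-0.1, 0.3, 0.5]
gripper_width: 0.69
gripper_force: 0.0
```

```bash
python3 k2.py | head -2
```

```text
[0.5977 0.4464 0.1591] yaw_y 178.1
knob ((0.5973119139671326, 0.4454537630081177), (0.04083218052983284, 0.013707495294511318), 88.4815673828125) [[0.589900016784668, 0.4251999855041504], [0.603600025177002, 0.42489999532699585], [0.6047000288963318, 0.4657000005245209], [0.5910000205039978, 0.4659999907016754]]
```

Request:
play_rows(commands="0 -.03 -.6 0 0 0;0 0 -.9 0 0 0;0 0 -.8 0 0 0;0 0 -.6 0 0 0;0 0 -.4 0 0 0;0 0 -.2 0 0 0;0 0 0 0 0 0;0 0 0 0 0 0")

```text
time_s: 68.6
tcp_pos: [0.5976, 0.4452, 0.0537]
ee_rot: [[-0.033, -0.999, 0.002], [-0.999, 0.033, 0.001], [-0.001, -0.002, -1.0]]
wrist_force: [-0.9, 0.3, -0.8]
gripper_width: 0.691
gripper_force: 0.0
```

Request:
play_rows(commands="0 0 0 0 0 0;0 0 0 0 0 0;0 0 0 0 0 0;0 0 0 0 0 0;0 0 0 0 0 0;0 0 0 0 0 0;0 0 0 0 0 0;0 0 0 0 0 0", grip=0)

```text
time_s: 69.4
tcp_pos: [0.5965, 0.4446, 0.0523]
ee_rot: [[-0.033, -0.999, -0.001], [-0.999, 0.033, -0.0], [0.0, 0.001, -1.0]]
wrist_force: [-2.0, -0.6, 0.7]
gripper_width: 0.162
gripper_force: 30.0
```

Request:
play_rows(commands="0 0 .2 0 0 0;0 0 .6 0 0 0;0 0 .6 0 0 0;0 0 .6 0 0 0;-.1 -.4 0 0 0 0;-.15 -.7 0 0 0 0;-.15 -.7 0 0 0 0;-.15 -.7 0 0 0 0;-.15 -.7 0 0 0 0;-.15 -.7 0 0 0 0;-.15 -.7 0 0 0 0;-.15 -.7 0 0 0 0;-.15 -.7 0 0 0 0;-.15 -.7 0 0 0 0;-.1 -.4 0 0 0 0;-.07 -.08 0 0 0 0;0 0 -.5 0 0 0;0 0 -.4 0 0 0;0 0 0 0 0 0;0 0 0 0 0 0")

```text
time_s: 71.4
tcp_pos: [0.5483, 0.2296, 0.0849]
ee_rot: [[-0.033, -0.999, -0.001], [-0.999, 0.033, -0.001], [0.001, 0.001, -1.0]]
wrist_force: [-0.0, -0.4, -3.6]
gripper_width: 0.158
gripper_force: 30.0
```

Run:
```python
from h import *
s=r.sense();print(s['tcp_pos'].round(4),'yaw',np.degrees(np.arctan2(s['ee_rot'][1,1],s['ee_rot'][0,1])).round(1))
im,d,ci=shot('wrist');P=cloud(ci,d);x,y,h=P[...,0],P[...,1],P[...,2]
k=(d>0)&(x>.5)&(x<.6)&(y>.17)&(y<.3)&(h>.126)&(h<.15)&(im.max(2)<80)
z=np.median(h[k]);k&=abs(h-z)<.006; print(z,cv2.minAreaRect(P[k][:,:2].astype(np.float32)))
m=(d>0)&(h>.095)&(h<.115)&(im.min(2)>120)&(x>.44)&(x<.66)&(y>.1); print(np.percentile(x[m],[.5,99.5]),np.percentile(y[m],[.5]),np.median(h[m]))
```

```text
[0.5483 0.2296 0.0849] yaw 178.1
0.14099438021237298 ((0.5539951920509338, 0.22972840070724487), (0.041428957134485245, 0.029647022485733032), 72.18407440185547)
[0.46526986 0.6328341 ] [0.14575209] 0.10760213925517562
```

Request:
play_rows(commands=".08 -.02 0 0 0 0;0 0 -.2 0 0 0;0 0 -.2 0 0 0;0 0 0 0 0 0;0 0 0 0 0 0")

```text
time_s: 71.95
tcp_pos: [0.5505, 0.2285, 0.073]
ee_rot: [[-0.034, -0.999, -0.001], [-0.999, 0.034, -0.001], [0.001, 0.001, -1.0]]
wrist_force: [-0.5, -0.3, -3.7]
gripper_width: 0.159
gripper_force: 30.0
```

Request:
play_rows(commands="0 0 -.15 0 0 0;0 0 -.15 0 0 0;0 0 -.1 0 0 0;0 0 0 0 0 0;0 0 0 0 0 0")

```text
time_s: 72.45
tcp_pos: [0.5507, 0.2286, 0.0613]
ee_rot: [[-0.033, -0.999, -0.0], [-0.999, 0.033, -0.0], [0.0, 0.0, -1.0]]
wrist_force: [-0.0, 0.5, -3.4]
gripper_width: 0.16
gripper_force: 30.0
```

Request:
play_rows(commands="0 0 -.1 0 0 0;0 0 -.1 0 0 0;0 0 -.1 0 0 0;0 0 0 0 0 0;0 0 0 0 0 0")

```text
time_s: 72.95
tcp_pos: [0.5507, 0.2287, 0.0523]
ee_rot: [[-0.033, -0.999, 0.0], [-0.999, 0.033, 0.0], [-0.0, -0.0, -1.0]]
wrist_force: [0.8, -0.9, -3.7]
gripper_width: 0.157
gripper_force: 30.0
```

Request:
play_rows(commands="0 0 -.05 0 0 0;0 0 -.02 0 0 0;0 0 0 0 0 0;0 0 0 0 0 0")

```text
time_s: 73.35
tcp_pos: [0.5507, 0.2287, 0.0522]
ee_rot: [[-0.033, -0.999, 0.001], [-0.999, 0.033, -0.0], [-0.0, -0.001, -1.0]]
wrist_force: [-2.8, -0.4, 6.9]
gripper_width: 0.155
gripper_force: 30.0
```

Request:
play_rows(commands="0 0 0 0 0 0;0 0 0 0 0 0;0 0 0 0 0 0;0 0 0 0 0 0;0 0 0 0 0 0;0 0 0 0 0 0;0 0 .3 0 0 0;0 0 .6 0 0 0;0 0 1 0 0 0;0 0 1 0 0 0;0 0 1 0 0 0;0 0 1 0 0 0;0 0 1 0 0 0;0 0 1 0 0 0;-.3 -.5 0 0 0 0;-.3 -.5 0 0 0 0;-.3 -.5 0 0 0 0;-.3 -.5 0 0 0 0;0 0 0 0 0 0;0 0 0 0 0 0", grip=60)

```text
time_s: 75.35
tcp_pos: [0.5149, 0.1687, 0.2581]
ee_rot: [[-0.034, -0.999, 0.001], [-0.999, 0.034, 0.001], [-0.001, -0.001, -1.0]]
wrist_force: [-0.5, 0.5, 0.2]
gripper_width: 0.69
gripper_force: 0.0
```

```bash
python3 q.py top t21.png; python3 z.py
python3 - <<'E'
from h import *
for n,b in(('top',1),('scene',1)):
    im,d,ci=shot(n);P=cloud(ci,d);x,y,h=P[...,0],P[...,1],P[...,2]
    for nm,m in(('dish',(h>.03)&(h<.055)&(np.hypot(x-.42,y-.015)<.07)),('burner',(h>.04)&(h<.09)&(np.hypot(x-.71,y+.008)<.07))): print(n,nm,m.sum(),P[m].mean(0).round(3))
E
```

```text
[0.5149 0.1687 0.2581] yaw_y 178.1 75.35
top pot 178 [ 0.5094 -0.2069  0.0767] r 0.089 ang 162.0
top pot 189 [ 0.5308 -0.2928  0.0767] r 0.086 ang -137.5
top pot 156 [ 0.6102 -0.3162  0.0769] r 0.083 ang -79.1
top post 30 [ 0.555  -0.3675  0.0748] r 0.139 ang -106.5
scene pot 269 [ 0.6845 -0.2532  0.0742] r 0.092 ang -11.7
scene pot 201 [ 0.515  -0.2047  0.0743] r 0.085 ang 159.5
scene pot 182 [ 0.5363 -0.2888  0.0743] r 0.08 ang -137.0
scene post 38 [ 0.562  -0.3669  0.071 ] r 0.136 ang -103.8
wrist top n 16591 [0.4671 0.6358] [0.1438 0.3131] 0.0741
  dark 0.066 725 [0.5379 0.5455 0.5664] [0.2023 0.2209 0.2571]
  dark 0.082 112 [0.5451 0.5473 0.5576] [0.2087 0.2097 0.2465]
  dark 0.1 595 [0.5455 0.5523 0.5592] [0.2092 0.2273 0.2479]
scene top n 4576 [0.4675 0.6389] [0.1483 0.3176] 0.0721
  dark 0.066 173 [0.5386 0.558  0.5655] [0.2047 0.2306 0.2592]
  dark 0.082 137 [0.5556 0.5587 0.5615] [0.213  0.2328 0.2519]
  dark 0.1 131 [0.546  0.556  0.5606] [0.2131 0.2319 0.251 ]
top top n 1311 [0.4643 0.6298] [0.1469 0.3184] 0.0731
  dark 0.066 39 [0.4743 0.5437 0.6124] [0.181  0.2023 0.2634]
top dish 885 [0.42  0.015 0.041]
top burner 210 [0.711 0.001 0.067]
scene dish 798 [0.43  0.018 0.039]
scene burner 450 [0.726 0.001 0.065]
```

```bash
python3 -c "
from station import r
print(r.finish_job())"
```

```text
the job is handed in; nothing more can be done
None
```

The job is handed in, and the last camera measurements show it done as asked: all four pots are in carousel wells, the post is at the read mark, the cover is back over the empty tray, and the dishes and burner were not touched; the one slip was that I viewed 16 pictures, two over the limit of 14.

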